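# Set up the gauge vibration test

## Task

Set up the vibration test: stand every aircraft gauge on the test bed in one straight row, each centred on a white line of its own, square and hard up against the blue fence. Slide the trim unit's guard window fully open, nudge the stiff blue slide along until its yellow pointer stands inside the red band, never pushing it past the band, and then slide the window fully shut again. Leave the other things on the bench alone.

Things in the scene. Friction and masses are not known exactly. Their poses are not given: they have to be found in the camera images.
- bed: Fixed dark green vibration-test plate, top 20 mm above the table, 400 mm along y; x from -60 mm to a blue fence strip on the far edge. The fence rises 15 mm above the plate, is 12 mm thick, its near face at x = +29 mm. Origin on the table, x points from the robot to the fence, y along it. Four white lines, 4 mm wide, 88 mm apart, run along x over plate and fence. Place and yaw vary.
- line0 (a point): White line 1 of 4 on the bed (y = -132 mm in the bed's frame): where the centre of a gauge's underside stands when the gauge is on this line and hard against the fence; on the plate's top. Axes as the bed's.
- line1 (a point): White line 2 of 4 on the bed (y = -44 mm in the bed's frame): where the centre of a gauge's underside stands when the gauge is on this line and hard against the fence; on the plate's top. Axes as the bed's.
- line2 (a point): White line 3 of 4 on the bed (y = 44 mm in the bed's frame): where the centre of a gauge's underside stands when the gauge is on this line and hard against the fence; on the plate's top. Axes as the bed's.
- line3 (a point): White line 4 of 4 on the bed (y = 132 mm in the bed's frame): where the centre of a gauge's underside stands when the gauge is on this line and hard against the fence; on the plate's top. Axes as the bed's.
- gauge0: Aircraft gauge, face down: black square flange 58 x 58 x 10 mm below, on it a black round can, 52 mm across, 10 to 58 mm above the underside, two brass nipples on top (to 67 mm); about 0.22 kg. Origin: centre of the underside; x, y square to the flange. Grip it across the can from above. All alike; 2 to 4 are there (absent: None), at first on the table before the bed.
- gauge1: Aircraft gauge, face down: black square flange 58 x 58 x 10 mm below, on it a black round can, 52 mm across, 10 to 58 mm above the underside, two brass nipples on top (to 67 mm); about 0.22 kg. Origin: centre of the underside; x, y square to the flange. Grip it across the can from above. All alike; 2 to 4 are there (absent: None), at first on the table before the bed.
- gauge2: Aircraft gauge, face down: black square flange 58 x 58 x 10 mm below, on it a black round can, 52 mm across, 10 to 58 mm above the underside, two brass nipples on top (to 67 mm); about 0.22 kg. Origin: centre of the underside; x, y square to the flange. Grip it across the can from above. All alike; 2 to 4 are there (absent: None), at first on the table before the bed.
- gauge3: Aircraft gauge, face down: black square flange 58 x 58 x 10 mm below, on it a black round can, 52 mm across, 10 to 58 mm above the underside, two brass nipples on top (to 67 mm); about 0.22 kg. Origin: centre of the underside; x, y square to the flange. Grip it across the can from above. All alike; 2 to 4 are there (absent: None), at first on the table before the bed.
- unit: Trim unit: fixed grey housing, 290 mm (x) by 118 mm, with a straight channel along its x: floor 10 mm, walls up to 50 mm above the table, inside y -32 to +32 mm, from x = -130 mm; fixed roof (top 54 mm) from x = +15 mm on. A white ledge with black ticks tops the right (-y) wall. Origin on the table; x points roughly away from the robot. Place and yaw vary.
- window (a joint): Guard window of the trim unit, a clear sheet with yellow edges, 135 x 112 mm, top at 60.5 mm above the table, that covers the near half of the channel and slides along the unit's x over the roof. Metres: 0 = fully shut (nearest the robot), 0.130 = fully open. Slides easily (about 2 N) and stays where it is left.
- slide (a joint): Stiff trim slide: blue block in the channel, 100 mm long, 56 wide, 12 to 44 mm above the table. Metres, grows along the unit's +x, stops at 0 and 0.085. It moves only while pushed with about 9 N and stops at once. Its far end is under the roof, so it can only be pushed, from its near end, towards +x.
- push_face (a point): Centre of the slide's near, flat end face (56 mm wide, 32 mm high, this point 28 mm above the table); push here along the unit's +x. It moves with the slide; axes as the unit's.
- pointer (a point): Tip of the slide's thin yellow pointer (3 mm wide), which lies over the ticked ledge, 53 mm above the table, 8 mm farther along +x than the push face; axes as the unit's.
- mark: Red band painted across the ledge, 8 mm wide along the unit's x; origin at its centre, axes as the unit's. The slide starts with its pointer 15 to 55 mm short of it (on the -x side).
- reel: Bystander: small solder reel, 36 mm in diameter, 40 mm high; origin under its centre.
- jar: Bystander: small jar with a green cap, 40 mm in diameter, 50 mm high; origin under its centre.
- driver: Bystander: screwdriver lying beyond the bed.
- wrench: Bystander: wrench lying near the robot on its right.
- phone: Bystander: black phone, 150 x 73 x 9 mm, on the left.
- bottle: Bystander: green glass bottle, 66 mm in diameter, 220 mm high, on the right.
- fin (a point): Grip point, 90.5 mm above the table, on the window's yellow upright fin: 12 mm thick (unit's x), 40 mm wide (y), from the sheet's top (60.5 mm) up to 100.5 mm, at the middle of the sheet's length. Pinch it from above across its thickness, or push it. At window = 0 it is at x = -67.5 mm, y = 0 in the unit's frame. Axes as the unit's.
There are look-alikes about, which are no part of the job. Leave any brown or pink look-alike of the gauge0 alone.

How it is judged:
By the outcome, as a careful person would: the job done as asked, in the order asked, and still so for the second after the job is handed in, with the robot touching nothing.
Of gauge0, gauge1, gauge2, gauge3 only 2 to 4 are there at a start; the rules pass over those that are not, and their reading is None.
At some moment in a run one of gauge0, gauge1, gauge2, gauge3 may be knocked a few centimetres aside while the robot is not near it.
It also fails if it takes over 210 s, if anything falls off the work surface, if the arm or the gripper's body presses on something with over 40 N, if the wrist force passes 120 N, or if a joint passes its speed limit or range.

## Robot

A 7-joint arm with a two-finger parallel gripper is mounted at the origin on the work surface. World frame = base frame: x ahead of the robot, y to its left, z up, the work surface at z = 0. Lengths are in mm, angles in rad, forces in N, time in s.
With the tool pointing down it reaches from about 400 to 875 mm from the base axis. Payload 4.4 kg.
Tool frame: the origin (TCP) lies on the centre line of the jaws, within the pads' length; the fingertips stand 25 mm ahead of it and the grasp point (between the pads) lies 6 mm ahead of it; x points along the fingers, y is the direction in which the jaws open and shut, and the axes are right-handed (so a half turn about x gives the same grasp; the last joint's range is limited). The gripper opens to 85 mm and grips with 20 to 120 N. Pads are 22 mm wide; open, the fingers measure 114 mm over their backs; the gripper's body (76 mm by 85 mm) begins 54 mm behind the grasp point. The pads swing forward as they close: fully open they stand 13 mm farther back than shut.
Start: joints at [1.279, 0.628, 0.038, 1.517, -0.027, 0.996, -0.02], TCP at [145.552, -633.508, 256.313] pointing down, gripper open.
Joint ranges: [-3.06, 3.06], [-0.37, 2.12], [-1.25, 1.32], [0.18, 2.47], [-1.1, 4.24], [0.23, 1.98], [-2.94, 2.94]. Speed limits (rad/s): [2.57, 2.57, 3.14, 3.14, 3.14, 3.14, 3.14].

## Interface

Orientations are given as [roll, pitch, yaw] about the fixed x, y, z axes, in that order (R = Rz(yaw) Ry(pitch) Rx(roll)).
In Python, from cell import * gives the robot as it stands. The module is installed in compiled form; this text tells all that it offers.
- The arm moves only by the tool jog_arm, never from a script. Its argument "series" is a list of rows, each a list of 3 entries, a list of its own where there are three numbers: the turn, a rotation vector about the tool's x, y, z in degrees, then the shift along the tool's x, y, z in mm, then the gripper's target within -1 to 1 (shut at 1, half-way at 0, fully open at -1). In form: [[[rx, ry, rz], [dx, dy, dz], hand], ...]. A call has 1 to 8 rows; each row shifts and turns the commanded pose from where the row before left it, along the tool's axes as they then stand; what a row does not reach is not made up. A row lasts 1/8 s, in which the tool goes at most 62.5 mm and 10.7 degrees, less where a joint would pass 70% of its speed; a pose out of reach is approached as far as the arm can. A call is refused whole if a number of a shift passes 62.5 or a number of a turn 10.7, either way. A call with a gripper value outside its range is refused whole. The fingers move at their own pace and stop on an object; the grip force is fixed at half the most. Time passes only in rows, so rows that do not move let the fingers close. It gives the time, the measured TCP pose, the force and the opening at its end, in the units of the state.
- read_state(): the state, without advancing time (a new reading comes with each control period).
- get_image(name): name is "scene" or "top"; returns a dict with "img" (400x640x3 uint8, red, green, blue), "range_z" (400x640 float32, mm along the optical axis (not along the pixel's ray), 0 where there is no reading), "fovy" (degrees; the focal length in pixels is half the picture's height over the tangent of half this angle, whatever the lens; pixels are square), "cx", "cy" (the principal point, pixels), "k1" (the pictures are not rectified: a ray, as slopes to the right and down, at radius r is drawn at 1 + k1 r^2 times it, then the intrinsics apply), "cam_to_world" (4x4, takes a point from camera to world coordinates). Camera axes: x right, y up, looking along -z (the intrinsics and any distortion apply to the point x, -y, -z); pixel columns grow to the right and rows downward; lengths in mm; the calibration is good to about 2 mm. A picture is of the moment at which its call begins.
- finish_job(): hands the job in, once; it reports no verdict.
The state is a dict: "clock": time; "qpos": joint angles; "qd": joint speeds; "tau": joint torques, N m; "eef_pos": TCP position; "tool_rot": TCP orientation; "force": force on the tool from outside, world axes, zero at the start; "torque": the same for the moment, N m; "width": finger opening in mm.
Only numpy, scipy, OpenCV 4.12 (cv2) and the standard library are available. Lean on these libraries where they do the work, as an engineer would, in place of code of your own. Each camera call takes 0.05 s, during which the arm holds its last target. There are 200 camera calls.

## Working session

There is one attempt and no reset: what is moved stays moved. The work goes in short steps, Python scripts to look and compute and a tool call to move; the robot and the scene stay as the last step left them, time stands still between calls to the robot, and variables do not carry over. Pictures are saved under pics/ and viewed, about 12 in all and at most 16, crops included, and the job is handed in when it is done.

Besides the shell and the picture viewer there is one more tool, called after "Emit:" as a command line: name --argument value ..., lists and objects as JSON in quotes. jog_arm: Moves the arm, as the interface text tells. Its arguments: {"type":"object","properties":{"series":{"type":"array"}},"required":["series"]}

```bash
mkdir -p pics
cat > h.py <<'E'
from cell import *
import numpy as np, cv2
from scipy.spatial.transform import Rotation as R
def grab(n):
    g=get_image(n); H,W=g['img'].shape[:2]
    f=H/2/np.tan(np.radians(g['fovy'])/2); g['K']=np.array([[f,0,g['cx']],[0,f,g['cy']],[0,0,1.]]); g['D']=np.array([g['k1'],0,0,0,0.])
    return g
def save(g,name,box=None,s=1):
    im=g['img'][:,:,::-1]
    if box: x0,y0,x1,y1=box; im=im[y0:y1,x0:x1]
    if s!=1: im=cv2.resize(im,None,fx=s,fy=s,interpolation=cv2.INTER_CUBIC)
    cv2.imwrite('pics/'+name+'.png',im)
def ray(g,px):
    p=cv2.undistortPoints(np.array(px,float).reshape(-1,1,2),g['K'],g['D']).reshape(-1,2)
    d=np.c_[p[:,0],-p[:,1],-np.ones(len(p))]; T=g['cam_to_world']
    return T[:3,3],d@T[:3,:3].T
def onz(g,px,z):
    o,d=ray(g,px); return o+d*((z-o[2])/d[:,2])[:,None]
def proj(g,P):
    T=np.linalg.inv(g['cam_to_world']); c=np.atleast_2d(P)@T[:3,:3].T+T[:3,3]
    s=np.c_[c[:,0]/-c[:,2],-c[:,1]/-c[:,2]]; r2=(s**2).sum(1,keepdims=True); s=s*(1+g['k1']*r2)
    return s*g['K'][0,0]+[g['cx'],g['cy']]
def cloud(g):
    H,W=g['img'].shape[:2]; u,v=np.meshgrid(np.arange(W),np.arange(H))
    o,d=ray(g,np.c_[u.ravel(),v.ravel()]); P=o+d*g['range_z'].reshape(-1,1); P[g['range_z'].ravel()==0]=np.nan
    return P.reshape(H,W,3)
def tool():
    s=read_state(); return s
def delta(pos,yaw_closing):
    """shift in tool frame and turn to go to world pos (mm), tool down, jaw axis along world angle yaw (mod pi)"""
    s=read_state(); q=s['tool_rot']; Rt=R.from_euler('xyz',q); 
    y=Rt.as_matrix()[:,1]; a=np.arctan2(y[1],y[0]); b=yaw_closing+np.pi*round((a-yaw_closing)/np.pi)
    xb=np.array([0,0,-1.]); yb=np.array([np.cos(b),np.sin(b),0]); G=R.from_matrix(np.c_[xb,yb,np.cross(xb,yb)])
    print('t',round(s['clock'],2),'pos',np.round(s['eef_pos'],1),'jaw deg',np.degrees(a).round(1),'w',s['width'],'q7',round(s['qpos'][6],2))
    print('turn first (deg, tool)',np.degrees((Rt.inv()*G).as_rotvec()).round(2),'then shift in new tool',(G.inv().apply(np.array(pos)-s['eef_pos'])).round(1),'old tool',(Rt.inv().apply(np.array(pos)-s['eef_pos'])).round(1))
E
python3 - <<'E'
from h import *
s=read_state(); print(s)
for n in('scene','top'):
    g=grab(n); save(g,n+'0',None,1.25); print(n,g['fovy'],g['cx'],g['cy'],g['k1'],g['cam_to_world'].round(3).tolist())
    np.save(n+'0.npy',g,allow_pickle=True)
E
```

```text
{'clock': 0.0, 'qpos': array([ 1.27921036,  0.62935922,  0.03843174,  1.51840867, -0.02700491,
        0.99628278, -0.01999757]), 'qd': array([-4.54794732e-04,  2.52604937e-04, -4.74743815e-04,  7.59629966e-04,
        4.62863109e-04,  3.85892332e-05,  2.28163383e-03]), 'tau': array([-5.88662861e-04, -5.63400078e+01,  1.22608479e+00, -1.93442380e+01,
        1.10153531e-02,  1.05518347e-02,  3.06695597e-05]), 'eef_pos': array([ 145.41854276, -632.91346113,  255.36735951]), 'tool_rot': array([-1.56204016,  1.56885598,  1.80534556]), 'force': array([ 0.12902354, -0.18537271,  1.0466788 ]), 'torque': array([ 0.00998967,  0.04460313, -0.0658849 ]), 'width': 85.7358359506383}
scene 54.1179116734281 310.1617588871247 201.18537042377218 -0.07472168253865456 [[-0.407, -0.756, 0.512, 1088.331], [0.913, -0.335, 0.231, 257.2], [-0.003, 0.562, 0.827, 976.525], [0.0, 0.0, 0.0, 1.0]]
top 53.02159591725932 311.7767019625091 198.9017643407265 -0.009274034680445204 [[-0.017, 0.992, -0.124, 396.318], [-1.0, -0.015, 0.016, -7.232], [0.014, 0.124, 0.992, 1204.944], [0.0, 0.0, 0.0, 1.0]]
```

View pics/top0.png

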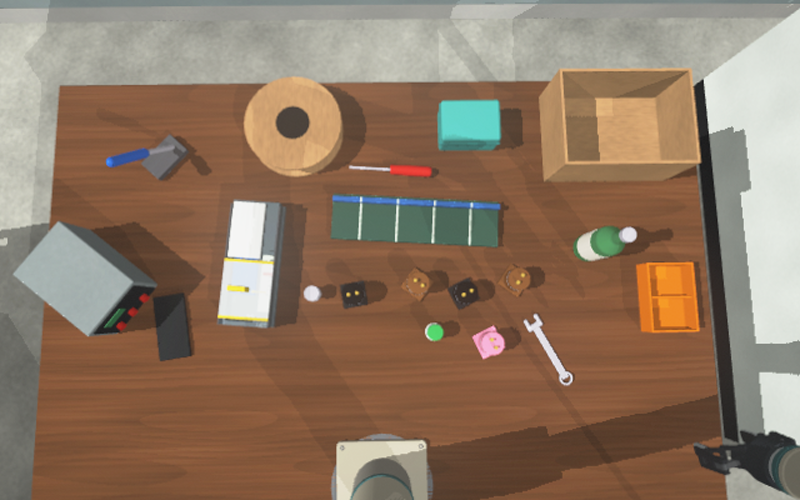

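View pics/scene0.png

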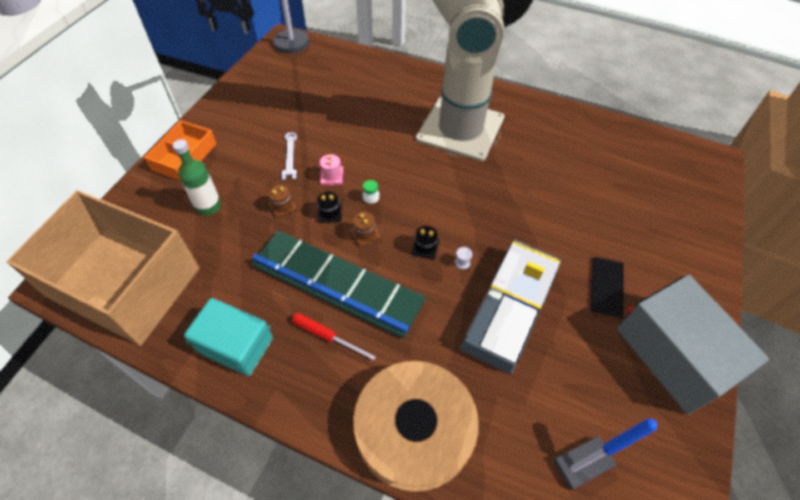

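Top view: black gauges at about (355,294) and (463,292). Look-alikes are brown at (416,284) and (516,279), and pink at (489,342). The bed's fence is on the far side, the window is at (247,290), and the reel (312,293) and jar (434,332) stand nearby. I'll check these in close crops.

Run:
```python
from h import *
g=np.load('top0.npy',allow_pickle=True).item(); save(g,'c1',(260,148,420,268),5); save(g,'c2',(165,150,245,270),5)
P=cloud(g)
# gauge/obj depth: black gauges
for c in [(284,235),(370,234)]:
    p=P[c[1]-14:c[1]+14,c[0]-14:c[0]+14].reshape(-1,3); t=p[(p[:,2]>48)&(p[:,2]<63)]; print(c,len(t),np.median(t,0),(t.max(0)+t.min(0))/2,np.nanmax(p[:,2]))
print('plate z',P[175:190,300:310,2].mean(),'table',P[330,250])
```

```text
(284, 235) 239 [439.20102715  61.09863478  58.57975052] [438.34223271  62.27706419  55.45749526] 70.81004731528537
(370, 234) 240 [ 437.96758645 -198.4779       58.4704227 ] [ 436.95266935 -197.8458947    56.70694851] 72.28913401699083
plate z nan table [164.82672017 159.43146302  -0.39345539]
```

View pics/c1.png

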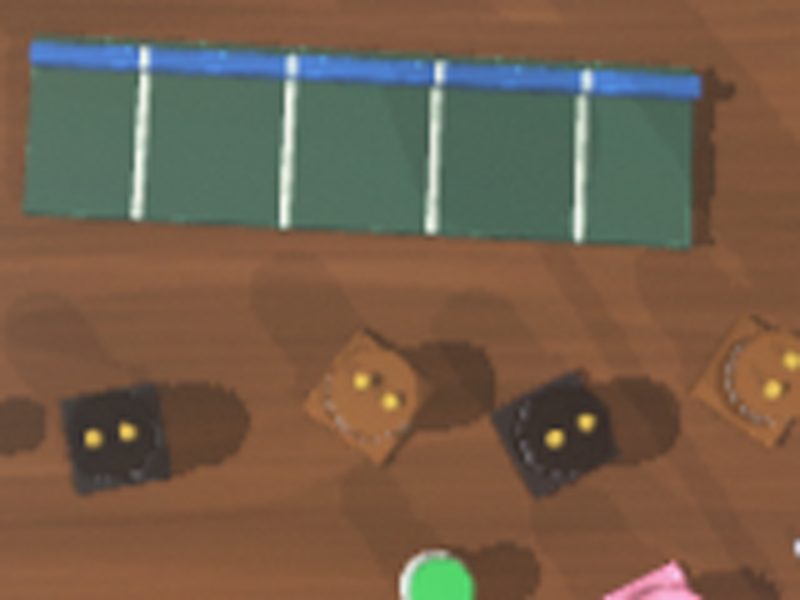

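View pics/c2.png

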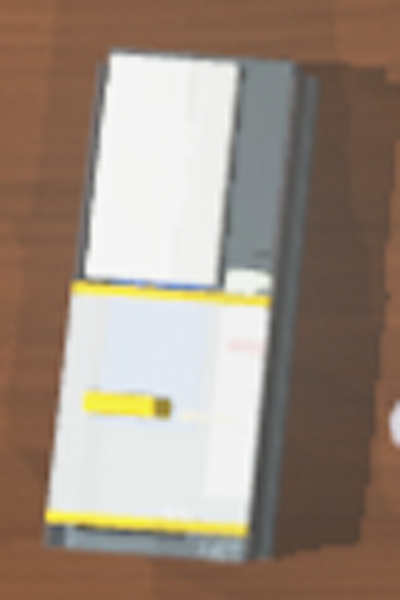

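The crops confirm the choice: gauges A (crop 115,438) and B (555,433) are black, and the others are brown or pink. In the unit crop the window is shut, with the fin at (128,404), the red band at (245,346) and the pointer at about (210,415). Next I fit the poses, with a scene crop as a cross-check.

```bash
cat >> h.py <<'E'
from scipy.optimize import least_squares
def fit(g,pts,pix,x0):
    """pts local (x,y,z), pix full-res; solve x,y,yaw"""
    pts=np.array(pts,float); pix=np.array(pix,float)
    def W(p): c,s=np.cos(p[2]),np.sin(p[2]); return np.c_[p[0]+c*pts[:,0]-s*pts[:,1],p[1]+s*pts[:,0]+c*pts[:,1],pts[:,2]]
    r=least_squares(lambda p:(proj(g,W(p))-pix).ravel(),x0,x_scale=[1,1,.01],loss='soft_l1')
    return r.x,(proj(g,W(r.x))-pix)
E
python3 - <<'E'
from h import *
g=np.load('top0.npy',allow_pickle=True).item()
# crop px (u) -> full: (u+.5)/5-.5+off
f=lambda a,o:(np.array(a,float)+.5)/5-.5+o
o=[260,148]
y=[132,44,-44,-132]
pts=[(-60,v,20) for v in y]+[(-60,200,20),(-60,-200,20),(41,200,35),(41,-200,35)]+[(41,v,35) for v in y]
pix=[(137,219),(285,229),(431,235),(579,243),(23,214),(692,248),(32,40),(701,74),(145,46),(293,54),(441,61),(588,69)]
b,r=fit(g,pts,f(pix,o),[580,0,0]); print('bed',b,'\n',r.round(1).tolist())
sq=[(29,29,10),(29,-29,10),(-29,-29,10),(-29,29,10)]
for n,px,x0 in[('A',[(62,401),(153,384),(171,473),(80,495)],[437,61,.1]),('B',[(492,415),(583,371),(620,452),(540,498)],[437,-198,.3])]:
    p,r=fit(g,sq,f(px,o),x0); print(n,p,np.degrees(p[2]),r.round(1).tolist())
o=[165,150]
# unit: window sheet corners (z60.5) fin at x=-67.5; sheet x -135..0, y±56 ; roof
pts=[(0,56,60.5),(0,-56,60.5),(-135,-56,60.5),(-135,56,60.5)]
pix=[(73,282),(270,303),(248,533),(45,513)]
p,r=fit(g,pts,f(pix,o),[500,350,0]); print('unit',p,r.round(1).tolist())
P=cloud(g)
fin=onz(g,f([(84,403),(153,406)],o),100.5); print('fin top',fin)
c,s=np.cos(p[2]),np.sin(p[2]); Ri=np.array([[c,s],[-s,c]])
for nm,q,z in[('band',(245,346),50),('ptr',(230,417),53),('ptr2',(195,414),53)]:
    w=onz(g,f([q],o),z)[0]; print(nm,w.round(1),(Ri@(w[:2]-p[:2])).round(1))
s_=np.load('scene0.npy',allow_pickle=True).item(); save(s_,'c3',(360,185,460,305),5)
save(s_,'c4',(190,145,360,275),4.6)
E
```

```text
bed [ 6.18864148e+02 -8.84914759e+01 -6.57852056e-02] 
 [[0.0, -0.1], [-0.1, -0.6], [0.1, -0.3], [-0.1, -0.4], [0.1, -0.2], [-0.0, -0.2], [-0.1, 0.3], [0.1, 0.4], [0.1, 0.3], [0.0, 0.2], [-0.1, 0.3], [-0.0, 0.2]]
A [4.37810037e+02 6.10444828e+01 1.93028318e-01] 11.059707944837887 [[-0.6, -0.1], [0.3, -0.8], [0.7, 0.6], [-0.4, 0.3]]
B [ 436.02524055 -202.06889458    0.46026071] 26.37099624780206 [[0.2, -0.4], [-0.9, -0.5], [0.9, 0.6], [-0.2, 0.4]]
unit [ 5.19145921e+02  2.96964265e+02 -9.77363018e-02] [[0.4, -0.2], [0.0, -1.2], [-0.8, 0.3], [0.2, 1.0]]
fin top [[452.67439266 333.66580635 100.5       ]
 [450.45113511 295.91717643 100.5       ]]
band [486.6 257.6  50. ] [-28.6 -42.3]
ptr [445.8 265.   53. ] [-69.8 -39. ]
ptr2 [447.8 284.9  53. ] [-69.8 -18.9]
```

View pics/c3.png

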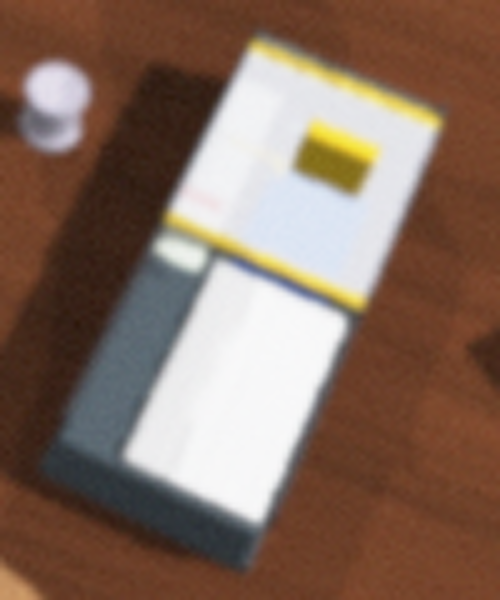

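View pics/c4.png

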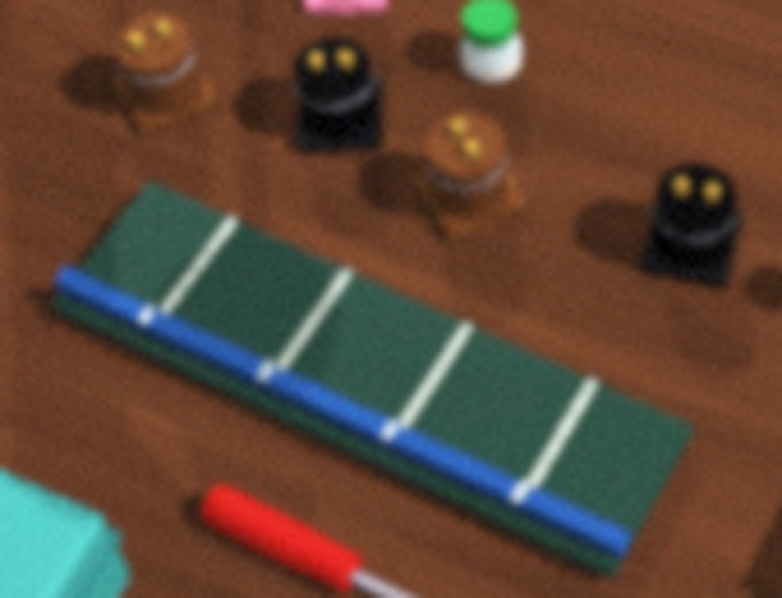

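```bash
cat >> h.py <<'E'
def can(g,c,r=60,z0=52,z1=63):
    """can-top circle centre from depth near world c"""
    P=cloud(g).reshape(-1,3); m=(np.hypot(P[:,0]-c[0],P[:,1]-c[1])<r)&(P[:,2]>z0)&(P[:,2]<z1)
    (a,rad)=cv2.minEnclosingCircle(P[m][:,:2].astype(np.float32)); return np.array(a).round(1),round(rad,1),P[m].mean(0).round(1)
E
python3 - <<'E'
from h import *
s=np.load('scene0.npy',allow_pickle=True).item();g=np.load('top0.npy',allow_pickle=True).item()
for n,c in[('A',(438,61)),('B',(437,-199))]: print(n,'top',can(g,c),'scene',can(s,c))
f=lambda a,o,k:(np.array(a,float)+.5)/k-.5+o
y=[-132,-44,44,132]
pts=[(-60,v,20) for v in y]+[(-60,-200,20),(-60,200,20)]+[(41,v,35) for v in y]
pix=[(233,216),(346,269),(468,322),(595,378),(150,181),(694,430),(143,321),(263,376),(385,436),(516,500)]
b,r=fit(s,pts,f(pix,[190,145],4.6),[618,-88,-.066]); print('bed scene',b,r.round(1).tolist())
nip=lambda g,p,o,k:onz(g,f(p,o,k),67).round(1).tolist()
print(nip(g,[(93,438),(128,432),(555,438),(587,422)],[260,148],5)); print(nip(s,[(682,186),(714,191),(316,59),(346,58)],[190,145],4.6))
pts=[(0,56,60.5),(0,-56,60.5),(-135,-56,60.5),(-135,56,60.5),(-73.5,20,100.5),(-73.5,-20,100.5)]
o=[360,185]
p,r=fit(s,pts,f([(365,308),(165,218),(257,37),(443,116),(381,145),(314,120)],o,5),[519,297,-.1]); print('unit scene',p,r.round(1).tolist())
c,q=np.cos(p[2]),np.sin(p[2]); Ri=np.array([[c,q],[-q,c]])
for nm,a,z in[('band',(202,202),50),('ptr',(240,148),53),('ptr2',(280,163),53)]:
    w=onz(s,f([a],o,5),z)[0]; print(nm,w.round(1),(Ri@(w[:2]-p[:2])).round(1))
delta([437,-200,150],np.radians(116.4))
E
```

```text
A top (array([438.9,  62.6]), 25.6, array([438.6,  62.3,  58.6])) scene (array([440.1,  62.9]), 26.4, array([441.2,  63.8,  58. ]))
B top (array([ 437.4, -198.8]), 25.9, array([ 436.9, -198.3,   58.3])) scene (array([ 436.9, -197.6]), 26.6, array([ 438.9, -197. ,   57.3]))
bed scene [ 6.18210300e+02 -8.75197168e+01 -6.52340919e-02] [[0.4, 0.3], [0.7, 0.0], [0.3, 0.2], [-0.2, 0.3], [-0.1, -0.4], [0.0, -1.3], [-0.3, -0.1], [-0.6, 0.4], [-0.0, 0.3], [-0.1, -0.2]]
[[436.0, 71.1, 67.0], [439.1, 51.3, 67.0], [431.8, -190.6, 67.0], [440.6, -209.1, 67.0]]
[[441.2, 53.3, 67.0], [436.7, 73.1, 67.0], [441.8, -207.1, 67.0], [433.0, -189.3, 67.0]]
unit scene [ 5.16416766e+02  3.00433792e+02 -8.93706681e-02] [[0.3, 0.1], [1.1, 0.4], [0.5, 1.0], [0.5, 1.0], [-2.7, -1.5], [-3.4, -2.6]]
band [486.8 257.   50. ] [-25.6 -45.9]
ptr [446.3 266.4  53. ] [-66.8 -40.1]
ptr2 [446.8 289.8  53. ] [-68.4 -16.8]
t 0.1 pos [ 145.4 -633.   255.5] jaw deg -77.1 w 85.71180890410962 q7 -0.02
turn first (deg, tool) [-1.347e+01 -1.000e-02  1.000e-01] then shift in new tool [ 105.5 -258.2 -453.7] old tool [ 106.1 -356.6 -381.1]
```

Emit:
jog_arm --series '[[[-6.8,0,0],[0,0,0],-1],[[-6.7,0,0],[0,0,0],-1],[[0,0,0],[4,-22,-38],-1],[[0,0,0],[4,-22,-38],-1],[[0,0,0],[4,-22,-38],-1],[[0,0,0],[4,-22,-38],-1],[[0,0,0],[4,-22,-38],-1],[[0,0,0],[4,-22,-38],-1]]'

```text
clock: 1.1
eef_pos: [291.5, -412.4, 232.0]
tool_rot: [-1.747, 1.57, 1.856]
force: [1.0, 0.2, -1.3]
width: 85.3
```

Emit:
jog_arm --series '[[[0,0,0],[10,-22,-38],-1],[[0,0,0],[10,-22,-38],-1],[[0,0,0],[10,-22,-38],-1],[[0,0,0],[10,-22,-38],-1],[[0,0,0],[10,-22,-38],-1],[[0,0,0],[10,-16,-36],-1],[[0,0,0],[0,0,0],-1],[[0,0,0],[0,0,0],-1]]'

```text
clock: 2.1
eef_pos: [436.7, -200.7, 172.2]
tool_rot: [-0.203, 1.57, -2.883]
force: [-0.0, 0.3, 0.7]
width: 85.5
```

Run:
```python
from h import *
delta([437,-199,42],np.radians(116))
g=grab('top');s=grab('scene')
for n,c in[('A',(438,61)),('B',(437,-199))]: print(n,'scene',can(s,c))
print(can(g,(438,61)))
```

```text
t 2.1 pos [ 436.7 -200.7  172.2] jaw deg -63.6 w 85.48000314134697 q7 -0.76
turn first (deg, tool) [0.43 0.06 0.01] then shift in new tool [130.2  -1.4  -1.1] old tool [130.2  -1.4  -1.2]
A scene (array([439.4,  63.9]), 26.3, array([441.3,  63.8,  58. ]))
B scene (array([ 437. , -197.8]), 27.5, array([ 439.2, -196.9,   57.5]))
(array([438.8,  62.2]), 25.6, array([438.5,  62.3,  58.3]))
```

Emit:
jog_arm --series '[[[0.4,0,0],[40,-1.4,-1.1],-1],[[0,0,0],[40,0,0],-1],[[0,0,0],[30,0,0],-1],[[0,0,0],[20,0,0],-1],[[0,0,0],[0,0,0],1],[[0,0,0],[0,0,0],1],[[0,0,0],[0,0,0],1],[[0,0,0],[0,0,0],1]]'

```text
clock: 3.2
eef_pos: [438.0, -199.2, 43.4]
tool_rot: [2.111, 1.569, -0.577]
force: [-1.3, -0.8, 7.7]
width: 50.7
```

Emit:
jog_arm --series '[[[0,0,0],[0,0,0],1],[[0,0,0],[-20,0,0],1],[[0,0,0],[-40,0,0],1],[[0,0,0],[-20,0,0],1]]'

```text
clock: 3.7
eef_pos: [438.2, -198.8, 124.1]
tool_rot: [2.35, 1.568, -0.337]
force: [1.0, 1.0, -2.0]
width: 51.2
```

Run:
```python
from h import *
c,s=np.cos(-.0655),np.sin(-.0655)
L=lambda x,y:np.array([618.5+c*x-s*y,-88+s*x+c*y])
print(L(0,-132),L(0,132))
p=L(-8,-132); delta([p[0],p[1],120],-.0655+np.pi/2)
s=grab('scene'); print(can(s,(437,-199),60,90,170)); print(can(s,(440,62)))
```

```text
[ 609.86018092 -219.71694472] [627.13981908  43.71694472]
t 3.7 pos [ 438.2 -198.8  124.1] jaw deg -64.0 w 51.24079132710182 q7 -0.78
turn first (deg, tool) [29.8  -0.12 -0.07] then shift in new tool [   4.1    9.7 -164.7] old tool [   4.5   90.2 -138.1]
(array([ 446.5, -194.7]), 58.2, array([ 446.2, -192.4,  132.7]))
(array([439.4,  62.7]), 26.8, array([441.1,  63.8,  57.7]))
```

Emit:
jog_arm --series '[[[10,-0.1,0],[0,0,0],1],[[10,0,0],[0,0,0],1],[[9.8,0,0],[0,0,0],1],[[0,0,0],[0,3.7,-45],1],[[0,0,0],[0,3,-45],1],[[0,0,0],[0,3,-45],1],[[0,0,0],[20,0,-30],1],[[0,0,0],[0,0,0],1]]'

```text
clock: 4.75
eef_pos: [602.4, -217.7, 99.6]
tool_rot: [-0.142, 1.568, 2.936]
force: [-0.4, 1.5, -1.5]
width: 50.9
```

Run:
```python
from h import *
c,s=np.cos(-.0655),np.sin(-.0655)
L=lambda x,y:np.array([618.5+c*x-s*y,-88+s*x+c*y])
p=L(-8,-132); delta([p[0],p[1],64.5],-.0655+np.pi/2)
g=grab('top'); save(g,'p1',(340,145,420,215),8)
```

```text
t 4.75 pos [ 602.4 -217.7   99.6] jaw deg -93.6 w 50.88903397590588 q7 -1.19
turn first (deg, tool) [0.11 0.18 0.03] then shift in new tool [35.1  1.5  0.4] old tool [35.1  1.5  0.3]
```

View pics/p1.png

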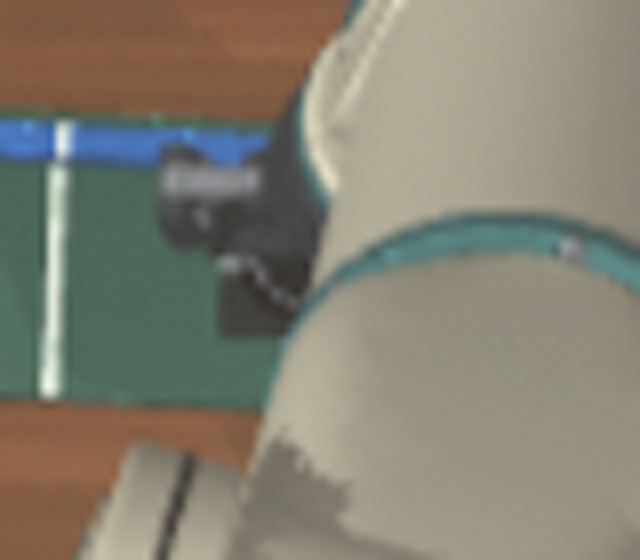

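Emit:
jog_arm --series '[[[0.1,0.2,0],[20,1.5,0],1],[[0,0,0],[10,0,0],1],[[0,0,0],[5,0,0],1],[[0,0,0],[0.5,0,0],1],[[0,0,0],[0,0,0],-1],[[0,0,0],[0,0,0],-1],[[0,0,0],[0,0,0],-1],[[0,0,0],[0,0,0],-1]]'

```text
clock: 5.8
eef_pos: [601.6, -220.7, 66.8]
tool_rot: [2.803, 1.568, -0.406]
force: [0.8, 0.3, 0.1]
width: 85.3
```

Emit:
jog_arm --series '[[[0,0,0],[-25,0,0],-1],[[0,0,0],[-50,0,0],-1],[[0,0,0],[-25,0,35],1],[[0,0,0],[0,0,40],1],[[0,0,0],[0,0,40],1],[[0,0,0],[0,0,40],1],[[0,0,0],[0,0,0],1],[[0,0,0],[0,0,0],1]]'

```text
clock: 6.8
eef_pos: [447.8, -210.4, 166.7]
tool_rot: [2.847, 1.567, -0.362]
force: [0.2, -0.4, -0.5]
width: -0.2
```

```bash
cat >> h.py <<'E'
BED=[618.5,-88,-.0655]
def L(x,y):
    c,s=np.cos(BED[2]),np.sin(BED[2]); return np.array([BED[0]+c*x-s*y,BED[1]+s*x+c*y])
def inbed(p):
    c,s=np.cos(BED[2]),np.sin(BED[2]); d=np.array(p[:2])-BED[:2]; return np.array([c*d[0]+s*d[1],-s*d[0]+c*d[1]]).round(1)
E
python3 - <<'E'
from h import *
delta([*L(-60,-132),50],BED[2]+np.pi/2)
for n in('top','scene'):
    g=grab(n); save(g,'q1'+n,*(((340,145,420,215),4) if n=='top' else ((190,145,290,230),4)))
    for c in (L(-8,-132),(440,62)):
        r=can(g,c,40,52+20*(c[0]>500),63+20*(c[0]>500)); print(n,r,inbed(r[0]))
a=cv2.imread('pics/q1top.png');b=cv2.imread('pics/q1scene.png');h=max(a.shape[0],b.shape[0])
cv2.imwrite('pics/q1.png',np.hstack([cv2.copyMakeBorder(i,0,h-i.shape[0],0,0,0) for i in(a,b)]))
E
```

```text
t 6.8 pos [ 447.8 -210.4  166.7] jaw deg -93.9 w -0.17709111314842388 q7 -1.11
turn first (deg, tool) [-0.11 -0.23 -0.07] then shift in new tool [ 116.7   -1.3 -102.3] old tool [ 117.1   -1.7 -101.9]
top (array([ 601.3, -219.3]), 26.2, array([ 600.4, -218.1,   78.7])) [  -8.6 -132.1]
top (array([438.8,  62.8]), 25.8, array([438.4,  61.8,  58.6])) [-189.2  138.7]
scene (array([ 602.2, -218.6]), 27.5, array([ 602.9, -217.2,   77.4])) [  -7.7 -131.4]
scene (array([440.3,  63.4]), 26.1, array([440.9,  63.8,  57.8])) [-187.7  139.4]
```

View pics/q1.png

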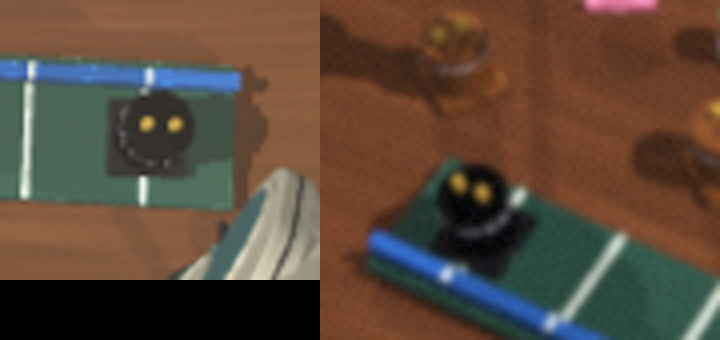

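Emit:
jog_arm --series '[[[-0.1,-0.2,0],[20,-1.3,-48],1],[[0,0,0],[37,0,-49],1],[[0,0,0],[40,0,0],1],[[0,0,0],[20,0,0],1],[[0,0,0],[0,0,-8],1],[[0,0,0],[0,0,-6],1],[[0,0,0],[0,0,-5],1],[[0,0,0],[0,0,0],1]]'

```text
clock: 7.9
eef_pos: [563.4, -216.9, 50.4]
tool_rot: [2.065, 1.569, -1.143]
force: [0.2, 1.2, -1.1]
width: -0.3
```

Run:
```python
from h import *
delta([*L(-40,-132),50],BED[2]+np.pi/2); print(inbed(read_state()['eef_pos']),read_state()['force'])
```

```text
t 7.9 pos [ 563.4 -216.9   50.4] jaw deg -93.8 w -0.3400334318204852 q7 -1.15
turn first (deg, tool) [-0.   -0.04 -0.07] then shift in new tool [ 0.4 -0.2 -6.6] old tool [ 0.4 -0.2 -6.6]
[ -46.6 -132.2] [ 0.22414887  1.23309465 -1.08027288]
```

Emit:
jog_arm --series '[[[0,0,0],[0,0,-2],1],[[0,0,0],[0,0,-2],1],[[0,0,0],[0,0,-1],1],[[0,0,0],[0,0,0],1]]'

```text
clock: 8.4
eef_pos: [567.2, -216.9, 49.2]
tool_rot: [0.331, 1.569, -2.876]
force: [-1.4, 0.2, 0.8]
width: 0.2
```

Emit:
jog_arm --series '[[[0,0,0],[0,0,-1],1],[[0,0,0],[0,0,0],1]]'

```text
clock: 8.65
eef_pos: [568.4, -217.0, 49.2]
tool_rot: [0.517, 1.569, -2.69]
force: [-0.5, -0.2, 0.9]
width: 0.1
```

Emit:
jog_arm --series '[[[0,0,0],[0,0,-1],1],[[0,0,0],[0,0,0],1]]'

```text
clock: 8.9
eef_pos: [569.6, -217.1, 49.2]
tool_rot: [0.61, 1.569, -2.597]
force: [-0.5, 0.4, -0.2]
width: -0.4
```

Emit:
jog_arm --series '[[[0,0,0],[0,0,-1],1],[[0,0,0],[0,0,0],1]]'

```text
clock: 9.15
eef_pos: [570.5, -217.2, 49.2]
tool_rot: [0.572, 1.569, -2.635]
force: [-0.3, -0.5, -0.7]
width: 0.1
```

Emit:
jog_arm --series '[[[0,0,0],[0,0,-1],1],[[0,0,0],[0,0,-1],1],[[0,0,0],[0,0,0],1]]'

```text
clock: 9.52
eef_pos: [571.5, -217.2, 49.2]
tool_rot: [0.151, 1.568, -3.056]
force: [-3.3, -0.2, 2.0]
width: -0.1
```

Emit:
jog_arm --series '[[[0,0,0],[0,0,-1],1],[[0,0,0],[0,0,0],1]]'

```text
clock: 9.78
eef_pos: [571.6, -217.3, 49.1]
tool_rot: [0.03, 1.566, 3.106]
force: [-6.1, 1.2, 3.5]
width: -0.2
```

Run:
```python
from h import *
delta([*L(-40,-132),50],BED[2]+np.pi/2); print(inbed(read_state()['eef_pos']),read_state()['force'])
g=grab('scene')
r=can(g,L(-4,-132),40,72,83); print(r,inbed(r[0]))
```

```text
t 9.78 pos [ 571.6 -217.3   49.1] jaw deg -93.8 w -0.15791840548024033 q7 -1.16
turn first (deg, tool) [-0.03  0.28 -0.01] then shift in new tool [-0.9 -0.1  1.7] old tool [-0.9 -0.1  1.7]
[ -38.3 -132.1] [-6.11132041  1.17905031  3.51142359]
(array([ 601.2, -219. ]), 36.0, array([ 607.9, -217.7,   77.4])) [  -8.7 -131.9]
```

Emit:
jog_arm --series '[[[0,0,0],[0,0,15],1],[[0,0,0],[-20,0,10],1],[[0,0,0],[-45,0,20],-1],[[0,0,0],[-50,0,20],-1],[[0,0,0],[0,-40,20],-1],[[0,0,0],[0,-45,15],-1],[[0,0,0],[0,-45,10],-1],[[0,0,0],[0,-45,5],-1]]'

```text
clock: 10.82
eef_pos: [471.3, -33.6, 164.8]
tool_rot: [2.967, 1.569, -0.24]
force: [0.7, 0.7, 0.1]
width: 85.2
```

Run:
```python
from h import *
delta([439.3,62.7,160],np.radians(101))
for n in('top','scene'):
    g=grab(n); save(g,'r1'+n,*(((340,145,420,215),4) if n=='top' else ((190,145,290,230),4)))
    for c in (L(0,-132),(440,62)):
        r=can(g,c,40,52+20*(c[0]>500),63+20*(c[0]>500)); print(n,r,inbed(r[0]))
a=cv2.imread('pics/r1top.png');b=cv2.imread('pics/r1scene.png');h=max(a.shape[0],b.shape[0])
cv2.imwrite('pics/r1.png',np.hstack([cv2.copyMakeBorder(i,0,h-i.shape[0],0,0,0) for i in(a,b)]))
```

```text
t 10.82 pos [471.3 -33.6 164.8] jaw deg -93.8 w 85.22830843240949 q7 -1.44
turn first (deg, tool) [-14.77  -0.11  -0.03] then shift in new tool [   4.8 -100.6   13.1] old tool [  4.7 -93.9  38.3]
top (array([ 610.3, -219.9]), 26.4, array([ 610.1, -219.2,   78. ])) [   0.5 -132.2]
top (array([438.8,  62.4]), 25.6, array([439.4,  65.6,  58.5])) [-189.2  138.3]
scene (array([ 610.8, -218.7]), 26.6, array([ 612.9, -218.2,   77.5])) [   0.9 -130.9]
scene (array([438.6,  62.8]), 27.4, array([441. ,  63.6,  57.9])) [-189.4  138.7]
```

View pics/r1.png

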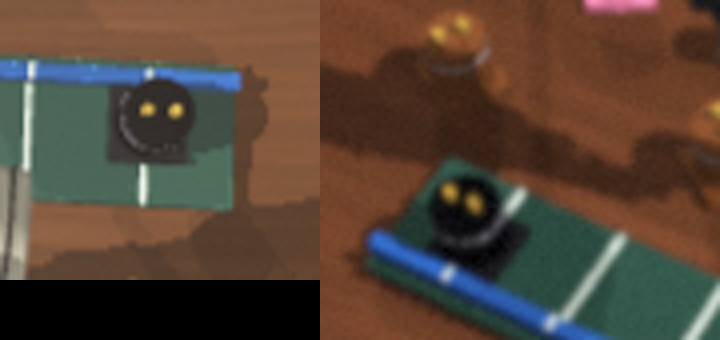

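Gauge B is against the fence, square, with the line at its middle (top crop: flange x 107–193, line at 148). Now gauge A.

Emit:
jog_arm --series '[[[-7.4,-0.1,0],[0,0,0],-1],[[-7.4,0,0],[0,0,0],-1],[[0,0,0],[0,-35,5],-1],[[0,0,0],[0,-35,5],-1],[[0,0,0],[0,-30.6,3.1],-1],[[0,0,0],[0,0,0],-1],[[0,0,0],[25,0,0],-1],[[0,0,0],[0,0,0],-1]]'

```text
clock: 11.92
eef_pos: [438.1, 59.9, 138.6]
tool_rot: [0.121, 1.566, -2.83]
force: [-0.4, 0.2, 0.3]
width: 85.3
```

Run:
```python
from h import *
delta([439.3,62.7,42.5],np.radians(101))
g=grab('scene'); print(can(g,(440,62)))
```

```text
t 11.93 pos [438.1  59.9 138.6] jaw deg -79.1 w 85.34695662375452 q7 -1.44
turn first (deg, tool) [-0.06  0.27 -0.03] then shift in new tool [96.1 -2.5 -1.7] old tool [96.1 -2.6 -2.1]
(array([439.6,  63.3]), 26.6, array([441.5,  63.8,  57.9]))
```

Emit:
jog_arm --series '[[[0,0.2,0],[40,-2.5,-1.6],-1],[[0,0,0],[35,0,0],-1],[[0,0,0],[21,0,0],-1],[[0,0,0],[0,0,0],-1],[[0,0,0],[0,0,0],1],[[0,0,0],[0,0,0],1],[[0,0,0],[0,0,0],1],[[0,0,0],[0,0,0],1]]'

```text
clock: 12.98
eef_pos: [438.8, 64.4, 52.9]
tool_rot: [-1.026, 1.566, 2.307]
force: [0.3, -1.2, 8.5]
width: 50.6
```

Emit:
jog_arm --series '[[[0,0,0],[0,0,0],1],[[0,0,0],[-20,0,0],1],[[0,0,0],[-40,0,0],1],[[0,0,0],[-15,0,0],1]]'

```text
clock: 13.48
eef_pos: [438.9, 64.5, 128.6]
tool_rot: [-0.964, 1.566, 2.37]
force: [0.3, -0.2, -2.8]
width: 50.5
```

Run:
```python
from h import *
delta([*L(-8,132),100],BED[2]+np.pi/2)
```

```text
t 13.47 pos [438.9  64.5 128.6] jaw deg -79.0 w 50.49042950541814 q7 -0.97
turn first (deg, tool) [14.76  0.2   0.22] then shift in new tool [  28.6    8.5 -181.2] old tool [  27.9   54.5 -173.2]
```

Emit:
jog_arm --series '[[[7.4,0.2,0.2],[0,0,0],1],[[7.4,0,0],[0,0,0],1],[[0,0,0],[0,2.5,-45],1],[[0,0,0],[0,2,-45],1],[[0,0,0],[0,2,-45],1],[[0,0,0],[0,2,-46],1],[[0,0,0],[18,0,0],1],[[0,0,0],[0,0,0],1]]'

```text
clock: 14.48
eef_pos: [615.6, 44.3, 106.4]
tool_rot: [0.016, 1.563, 3.091]
force: [-0.9, -0.2, -2.9]
width: 50.6
```

Run:
```python
from h import *
delta([*L(-8,132),74.5],BED[2]+np.pi/2)
g=grab('scene'); save(g,'s1',(250,165,390,285),4)
```

```text
t 14.47 pos [615.6  44.3 106.4] jaw deg -93.8 w 50.58337673475587 q7 -1.21
turn first (deg, tool) [-0.07  0.46 -0.01] then shift in new tool [31.9 -0.2 -3.6] old tool [31.9 -0.2 -3.8]
```

View pics/s1.png

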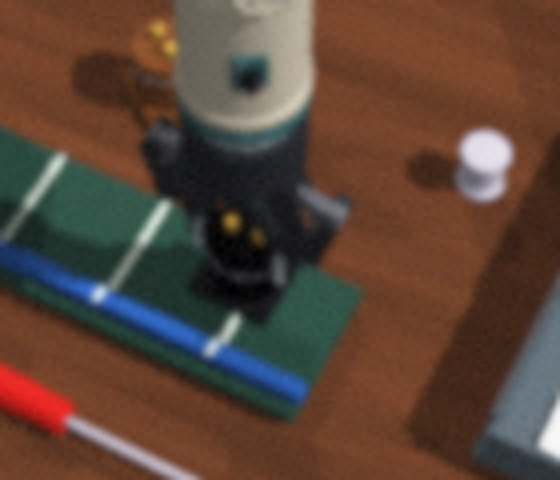

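The gauge is held level above line 4 at about (240,270). Lowering it.

Emit:
jog_arm --series '[[[0,0.4,0],[12,0,-3.5],1],[[0,0,0],[12,0,0],1],[[0,0,0],[6,0,0],1],[[0,0,0],[0,0,0],1]]'

```text
clock: 15.02
eef_pos: [621.2, 44.0, 77.4]
tool_rot: [3.057, 1.567, -0.151]
force: [0.5, 0.2, -2.1]
width: 50.2
```

Emit:
jog_arm --series '[[[0,0,0],[1,0,0],1],[[0,0,0],[0,0,0],1]]'

```text
clock: 15.28
eef_pos: [622.0, 44.0, 77.4]
tool_rot: [3.121, 1.566, -0.086]
force: [-0.3, -0.2, -2.2]
width: 50.7
```

Emit:
jog_arm --series '[[[0,0,0],[2,0,0.5],1],[[0,0,0],[0,0,0],1]]'

```text
clock: 15.52
eef_pos: [621.1, 44.1, 75.0]
tool_rot: [3.139, 1.566, -0.068]
force: [0.5, -0.4, -3.3]
width: 50.5
```

Emit:
jog_arm --series '[[[0,0,0],[1.5,0,0],1],[[0,0,0],[0,0,0],1]]'

```text
clock: 15.78
eef_pos: [621.2, 44.0, 73.5]
tool_rot: [3.114, 1.566, -0.094]
force: [-0.6, -0.5, -3.1]
width: 50.5
```

Emit:
jog_arm --series '[[[0,0,0],[1,0,0],1],[[0,0,0],[0,0,0],1]]'

```text
clock: 16.02
eef_pos: [621.5, 44.0, 73.1]
tool_rot: [-3.106, 1.566, -0.03]
force: [-0.9, -0.0, 2.5]
width: 50.1
```

Emit:
jog_arm --series '[[[0,0,0],[0,0,0],-1],[[0,0,0],[0,0,0],-1],[[0,0,0],[0,0,0],-1],[[0,0,0],[0,0,0],-1],[[0,0,0],[-30,0,0],-1],[[0,0,0],[-50,0,0],-1],[[0,0,0],[-10,0,40],1],[[0,0,0],[0,0,40],1]]'

```text
clock: 17.02
eef_pos: [541.0, 49.3, 163.4]
tool_rot: [-3.1, 1.563, -0.025]
force: [0.1, 0.2, 0.1]
width: 51.4
```

Emit:
jog_arm --series '[[[0,0,0],[0,0,20],1],[[0,0,0],[0,0,0],1],[[0,0,0],[0,0,0],1]]'

```text
clock: 17.4
eef_pos: [522.6, 50.6, 162.4]
tool_rot: [3.101, 1.564, -0.107]
force: [0.6, 0.1, -0.7]
width: -0.1
```

Run:
```python
from h import *
delta([*L(-62,132),50],BED[2]+np.pi/2)
for n in('top','scene'):
    g=grab(n); save(g,'t1'+n,*(((255,145,335,215),4) if n=='top' else ((270,190,370,275),4)))
    for c in (L(-7,132),L(0,-132)):
        r=can(g,c,40,72,83); print(n,r,inbed(r[0]))
a=cv2.imread('pics/t1top.png');b=cv2.imread('pics/t1scene.png');h=max(a.shape[0],b.shape[0])
cv2.imwrite('pics/t1.png',np.hstack([cv2.copyMakeBorder(i,0,h-i.shape[0],0,0,0) for i in(a,b)]))
```

```text
t 17.4 pos [522.6  50.6 162.4] jaw deg -93.8 w -0.09190457059523056 q7 -1.21
turn first (deg, tool) [-0.03 -0.38 -0.02] then shift in new tool [112.4   0.  -42.8] old tool [112.7  -0.  -42. ]
top (array([640.5,  35.2]), 9.3, array([641.6,  34.6,  78.5])) [ 13.9 124.4]
top (array([ 610.9, -220. ]), 26.4, array([ 610.2, -219.4,   78.4])) [   1.1 -132.2]
scene (array([621.7,  46.5]), 26.7, array([622.7,  46.7,  77.6])) [ -5.6 134.4]
scene (array([ 609.6, -218.5]), 27.5, array([ 612.8, -218.1,   77.2])) [  -0.3 -130.8]
```

View pics/t1.png

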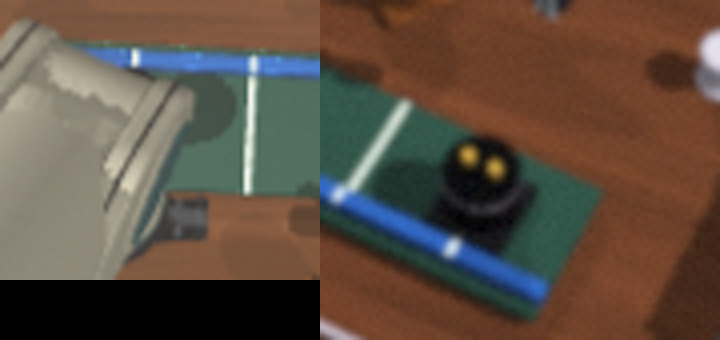

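Emit:
jog_arm --series '[[[0,-0.4,0],[20,0,-20],1],[[0,0,0],[40,0,-21],1],[[0,0,0],[35,0,0],1],[[0,0,0],[17,0,0],1],[[0,0,0],[0,0,-6],1],[[0,0,0],[0,0,-5],1],[[0,0,0],[0,0,-3],1],[[0,0,0],[0,0,0],1]]'

```text
clock: 18.5
eef_pos: [576.7, 47.2, 51.1]
tool_rot: [-0.358, 1.57, 2.718]
force: [-0.2, 0.2, -0.1]
width: -0.0
```

Emit:
jog_arm --series '[[[0,0,0],[0,0,-1],1],[[0,0,0],[0,0,-1],1],[[0,0,0],[0,0,0],1]]'

```text
clock: 18.88
eef_pos: [577.9, 46.9, 50.2]
tool_rot: [0.043, 1.569, 3.118]
force: [0.4, 0.4, -0.1]
width: 0.4
```

Run:
```python
from h import *
delta([*L(-38.3,132),50],BED[2]+np.pi/2); print(inbed(read_state()['eef_pos']),read_state()['force'])
```

```text
t 18.88 pos [577.9  46.9  50.2] jaw deg -93.8 w 0.3634354820217564 q7 -1.12
turn first (deg, tool) [-0.04  0.13 -0.01] then shift in new tool [  0.2  -0.  -11.1] old tool [  0.2  -0.1 -11.1]
[-49.4 132. ] [ 0.39521977  0.38523303 -0.11670716]
```

Emit:
jog_arm --series '[[[0,0,0],[0,0,-2],1],[[0,0,0],[0,0,-2],1],[[0,0,0],[0,0,-2],1],[[0,0,0],[0,0,-2],1],[[0,0,0],[0,0,-1],1],[[0,0,0],[0,0,0],1]]'

```text
clock: 19.62
eef_pos: [587.0, 46.3, 50.1]
tool_rot: [0.117, 1.569, -3.091]
force: [-0.8, 0.7, -1.3]
width: 0.4
```

Emit:
jog_arm --series '[[[0,0,0],[0,0,-1],1],[[0,0,0],[0,0,-1],1],[[0,0,0],[0,0,0],1]]'

```text
clock: 20.0
eef_pos: [588.6, 46.2, 50.1]
tool_rot: [0.015, 1.568, 3.091]
force: [-2.1, -0.4, 0.2]
width: 0.0
```

Emit:
jog_arm --series '[[[0,0,0],[0,0,-1],1],[[0,0,0],[0,0,0],1]]'

```text
clock: 20.25
eef_pos: [588.7, 46.2, 50.0]
tool_rot: [-0.032, 1.566, 3.043]
force: [-5.6, -0.5, 2.8]
width: 0.1
```

Emit:
jog_arm --series '[[[0,0,0],[0,0,-1],1],[[0,0,0],[0,0,0],1]]'

```text
clock: 20.5
eef_pos: [588.8, 46.1, 50.0]
tool_rot: [-0.063, 1.564, 3.012]
force: [-7.0, -0.4, 4.8]
width: -0.5
```

Emit:
jog_arm --series '[[[0,0,0],[0,0,15],1],[[0,0,0],[-20,0,10],1],[[0,0,0],[-50,0,15],-1],[[0,0,0],[-50,0,15],-1],[[0,0,0],[-30,-20,20],-1],[[0,0,0],[0,-45,15],-1],[[0,0,0],[0,-45,10],-1],[[0,0,0],[0,0,0],-1]]'

```text
clock: 21.5
eef_pos: [499.0, 167.4, 200.5]
tool_rot: [-1.514, 1.568, 1.569]
force: [0.0, -0.3, 0.2]
width: 85.4
```

Run:
```python
from h import *
for n in('top','scene'):
    g=grab(n)
    for c in (L(0,132),L(0,-132)):
        r=can(g,c,40,72,83); print(n,r,inbed(r[0]))
    P=cloud(g).reshape(-1,3); near=(np.abs(P[:,0]-500)<180)&(np.abs(P[:,1]-300)<90)
    F=P[near&(P[:,2]>85)&(P[:,2]<108)]; print('fin',len(F),F.min(0),F.max(0),F.mean(0))
    m=near&(P[:,2]>57)&(P[:,2]<64); Q=P[m]; print('sheet?',len(Q)); 
    m=near&(P[:,2]>50)&(P[:,2]<57); Q=P[m].astype(np.float32); print('roof/ledge',len(Q),cv2.minAreaRect(np.ascontiguousarray(Q[:,:2])))
    im=g['img'].reshape(-1,3).astype(int); w=near&(im.min(1)>185)&(im.max(1)-im.min(1)<25); Q=P[w]; Q=Q[Q[:,0]>530]; print('white roof',len(Q),cv2.minAreaRect(np.ascontiguousarray(Q[:,:2].astype(np.float32))),Q[:,2].mean())
    save(g,'u1'+n,*(((170,150,240,265),5) if n=='top' else ((360,185,460,305),5)))
a=cv2.imread('pics/u1top.png');b=cv2.imread('pics/u1scene.png');h=600
cv2.imwrite('pics/u1.png',np.hstack([cv2.copyMakeBorder(i,0,h-i.shape[0],0,0,0) for i in(a,b)])[:600,:800])
delta([451.5,312,160],-.095)
```

```text
top (array([629. ,  60.3]), 26.1, array([628.2,  59.7,  78.3])) [  0.8 148.7]
top (array([ 610.9, -219.4]), 25.9, array([ 610.3, -219.3,   78.5])) [   1.  -131.6]Traceback (most recent call last):
  File "<stdin>", line 7, in <module>
    return umr_minimum(a, axis, None, out, keepdims, initial, where)
ValueError: zero-size array to reduction operation minimum which has no identity
```

Run:
```python
from h import *
gs={n:grab(n) for n in('top','scene')}
for n,g in gs.items():
    for c in (L(0,148),L(0,-132)):
        r=can(g,c,40,72,83); print(n,r,inbed(r[0]))
    P=cloud(g).reshape(-1,3); near=(np.abs(P[:,0]-500)<180)&(np.abs(P[:,1]-300)<90); print(np.isfinite(P[near]).all(),near.sum())
a=gs['top']['img'][145:270,165:345,::-1]; a=cv2.resize(a,None,fx=4.4,fy=4.4,interpolation=cv2.INTER_CUBIC)
cv2.imwrite('pics/u2.png',a)
print(read_state()['qpos'].round(2))
```

```text
top (array([628.9,  61.3]), 25.9, array([628.4,  60.6,  78.4])) [  0.6 149.7]
top (array([ 610.6, -219.8]), 26.1, array([ 610.5, -219.1,   78.4])) [   0.7 -132. ]
True 2903
scene (array([629.2,  61.2]), 26.6, array([631.1,  62.7,  77.8])) [  0.9 149.6]
scene (array([ 611.2, -219.4]), 26.8, array([ 612.8, -218.1,   77.5])) [   1.3 -131.6]
True 7927
[-0.81  0.62  0.68  1.94 -0.55  0.78 -1.45]
```

View pics/u2.png

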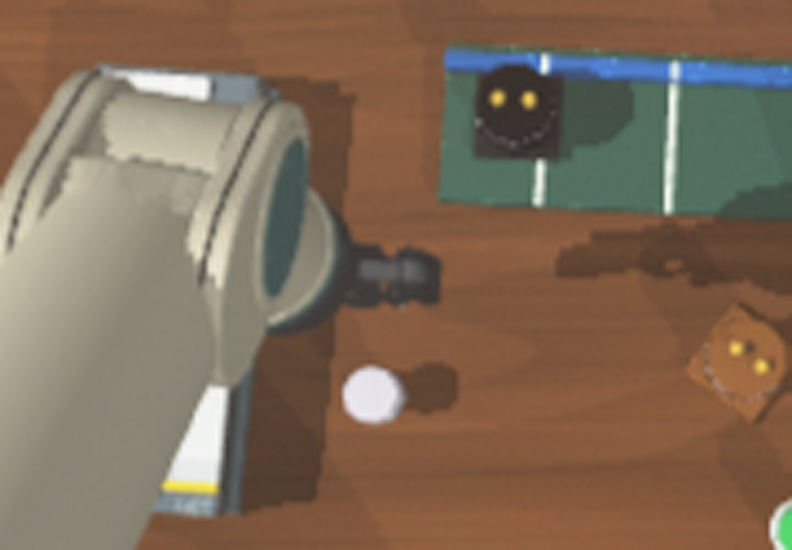

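Gauge A has been knocked about 18 mm along the fence, to the left of its line (flange 475–560, line at 540). I'll grip it, slide it back and press it home again.

Run:
```python
from h import *
delta([*L(0,149.7),150],BED[2]+np.pi/2)
```

```text
t 21.65 pos [499.7 161.6 200.7] jaw deg -93.8 w 85.58331996364093 q7 -1.45
turn first (deg, tool) [-0.09 -0.   -0.03] then shift in new tool [  50.7   91.6 -134.9] old tool [  50.8   91.3 -135. ]
```

Emit:
jog_arm --series '[[[0,0,0],[0,24,-34],-1],[[0,0,0],[0,24,-34],-1],[[0,0,0],[0,24,-34],-1],[[0,0,0],[0,19.6,-33],-1],[[0,0,0],[25,0,0],-1],[[0,0,0],[25,0,0],-1],[[0,0,0],[0,0,0],-1],[[0,0,0],[0,0,0],-1]]'

```text
clock: 22.65
eef_pos: [628.0, 60.7, 151.0]
tool_rot: [0.92, 1.57, -2.289]
force: [-0.7, 0.0, 0.4]
width: 85.2
```

Run:
```python
from h import *
g=grab('scene');r=can(g,L(0,148),40,72,83); print(r,inbed(r[0]))
delta([*L(0,149.2),64.5],BED[2]+np.pi/2)
```

```text
(array([629.,  61.]), 27.0, array([630.8,  62.6,  77.8])) [  0.7 149.4]
t 22.7 pos [628.1  61.1 151.3] jaw deg -93.9 w 85.22765882435604 q7 -1.27
turn first (deg, tool) [-0.1  -0.   -0.02] then shift in new tool [86.8  0.2 -0.2] old tool [86.8  0.2 -0.2]
```

Emit:
jog_arm --series '[[[0,0,0],[40,0,0],-1],[[0,0,0],[30,0,0],-1],[[0,0,0],[16,0,0],-1],[[0,0,0],[0,0,0],-1],[[0,0,0],[0,0,0],1],[[0,0,0],[0,0,0],1],[[0,0,0],[0,0,0],1],[[0,0,0],[0,0,0],1]]'

```text
clock: 23.7
eef_pos: [628.1, 61.7, 65.8]
tool_rot: [3.101, 1.57, -0.107]
force: [-0.8, -0.6, 6.2]
width: 50.7
```

Emit:
jog_arm --series '[[[0,0,0],[0,0,0],1],[[0,0,0],[-2,0,1.5],1],[[0,0,0],[0,0,0],1]]'

```text
clock: 24.08
eef_pos: [625.0, 62.5, 65.9]
tool_rot: [-0.055, 1.568, 3.021]
force: [0.2, 0.5, -2.8]
width: 50.6
```

Run:
```python
from h import *
s=read_state();print(inbed(s['eef_pos']),s['force'])
delta([*L(-2,132),70],BED[2]+np.pi/2)
```

```text
[ -3.3 150.6] [ 0.2115716   0.47004662 -2.76718921]
t 24.07 pos [625.   62.5  65.9] jaw deg -93.8 w 50.64581112996617 q7 -1.2
turn first (deg, tool) [-0.03  0.18  0.01] then shift in new tool [-4.1 18.6 -1.3] old tool [-4.1 18.6 -1.3]
```

Emit:
jog_arm --series '[[[0,0.2,0],[-2,6,0],1],[[0,0,0],[0,6.6,0],1],[[0,0,0],[0,6,0],1],[[0,0,0],[0,0,0],1],[[0,0,0],[2.5,0,0],1],[[0,0,0],[0,0,0],1]]'

```text
clock: 24.82
eef_pos: [624.5, 43.7, 65.8]
tool_rot: [3.127, 1.569, -0.08]
force: [-0.1, -0.4, 0.7]
width: 50.7
```

Run:
```python
from h import *
s=read_state();print(inbed(s['eef_pos']),s['force'])
delta([*L(-2,132),65],BED[2]+np.pi/2)
g=grab('scene');r=can(g,L(0,132),40,72,83); print(r,inbed(r[0]))
```

```text
[ -2.6 131.8] [-0.09287021 -0.44331877  0.71208399]
t 24.82 pos [624.5  43.7  65.8] jaw deg -93.8 w 50.72104927578119 q7 -1.17
turn first (deg, tool) [-0.03 -0.1  -0.  ] then shift in new tool [ 0.8 -0.2 -0.6] old tool [ 0.8 -0.2 -0.6]
(array([632.6,  48.8]), 33.3, array([634.3,  43.1,  77.7])) [  5.1 137.4]
```

Emit:
jog_arm --series '[[[0,0,0],[0,0,0],-1],[[0,0,0],[0,0,0],-1],[[0,0,0],[0,0,0],-1],[[0,0,0],[0,0,0],-1],[[0,0,0],[-30,0,0],-1],[[0,0,0],[-50,0,0],-1],[[0,0,0],[-10,0,40],1],[[0,0,0],[0,0,40],1]]'

```text
clock: 25.88
eef_pos: [544.3, 48.8, 156.7]
tool_rot: [-3.061, 1.567, 0.014]
force: [0.1, -0.3, -0.2]
width: 51.6
```

Run:
```python
from h import *
s=read_state();print(inbed(s['eef_pos']))
delta([*L(-55,132),50],BED[2]+np.pi/2)
g=grab('scene');r=can(g,L(0,132),40,72,83); print(r,inbed(r[0]))
```

```text
[-83.  131.7]
t 25.88 pos [544.3  48.8 156.7] jaw deg -93.8 w 51.5501278765007 q7 -1.2
turn first (deg, tool) [-0.04 -0.23  0.02] then shift in new tool [106.7  -0.3 -28. ] old tool [106.8  -0.3 -27.6]
(array([625.7,  45.7]), 26.3, array([627.3,  46.4,  77.7])) [ -1.6 133.9]
```

Emit:
jog_arm --series '[[[0,-0.2,0],[20,0,20],1],[[0,0,0],[40,0,0],1],[[0,0,0],[30,0,-10],1],[[0,0,0],[16,0,-20],1],[[0,0,0],[0,0,-15],1],[[0,0,0],[0,0,-5],1],[[0,0,0],[0,0,0],1],[[0,0,0],[0,0,0],1]]'

```text
clock: 26.92
eef_pos: [573.5, 47.1, 49.5]
tool_rot: [-0.062, 1.568, 3.014]
force: [0.2, 0.5, 0.3]
width: 0.1
```

Run:
```python
from h import *
delta([*L(-38.5,132),50],BED[2]+np.pi/2); print(inbed(read_state()['eef_pos']),read_state()['force'])
```

```text
t 26.93 pos [573.5  47.1  49.5] jaw deg -93.8 w 0.09818436982834326 q7 -1.11
turn first (deg, tool) [-0.04  0.16  0.01] then shift in new tool [ -0.5  -0.1 -15.3] old tool [ -0.5  -0.1 -15.3]
[-53.8 131.9] [0.1709281  0.53677258 0.26292442]
```

Emit:
jog_arm --series '[[[0,0,0],[0,0,-5],1],[[0,0,0],[0,0,-4],1],[[0,0,0],[0,0,-2],1],[[0,0,0],[0,0,-2],1],[[0,0,0],[0,0,-1],1],[[0,0,0],[0,0,-1],1],[[0,0,0],[0,0,0],1]]'

```text
clock: 27.8
eef_pos: [588.6, 46.0, 49.1]
tool_rot: [0.013, 1.568, 3.088]
force: [-2.2, -0.3, 1.5]
width: 0.3
```

Emit:
jog_arm --series '[[[0,0,0],[0,0,-1],1],[[0,0,0],[0,0,0],1]]'

```text
clock: 28.05
eef_pos: [588.7, 46.0, 49.1]
tool_rot: [-0.047, 1.566, 3.029]
force: [-5.4, 0.5, 2.6]
width: -0.1
```

Emit:
jog_arm --series '[[[0,0,0],[0,0,-1],1],[[0,0,0],[0,0,0],1]]'

```text
clock: 28.3
eef_pos: [588.8, 46.0, 49.1]
tool_rot: [-0.073, 1.564, 3.003]
force: [-6.6, 0.4, 4.6]
width: 0.2
```

Emit:
jog_arm --series '[[[0,0,0],[0,0,15],1],[[0,0,0],[-20,0,15],1],[[0,0,0],[-50,0,20],-1],[[0,0,0],[-50,10,20],-1],[[0,0,0],[-20,40,10],-1],[[0,0,0],[0,50,0],-1],[[0,0,0],[0,50,0],-1],[[0,0,0],[0,30,0],-1]]'

```text
clock: 29.3
eef_pos: [500.5, -132.0, 190.4]
tool_rot: [2.138, 1.568, -1.072]
force: [0.2, 1.5, -1.0]
width: 85.2
```

```bash
cat > m.py <<'E'
from h import *
gs={n:grab(n) for n in('top','scene')}
for n,g in gs.items():
    for c in (L(0,132),L(0,-132)):
        r=can(g,c,40,72,83); print(n,r,inbed(r[0]))
    P=cloud(g).reshape(-1,3); near=(np.abs(P[:,0]-500)<180)&(np.abs(P[:,1]-300)<90)
    F=P[near&(P[:,2]>92)&(P[:,2]<108)]; print('fin',len(F),len(F) and (F.min(0).round(1),F.max(0).round(1),F.mean(0).round(1)))
    R_=P[near&(P[:,2]>51)&(P[:,2]<57.5)].astype(np.float32); print('roof/ledge',len(R_),len(R_) and cv2.minAreaRect(np.ascontiguousarray(R_[:,:2])))
E
cat > v.py <<'E'
a=cv2.resize(gs['top']['img'][150:265,170:325,::-1],None,fx=4,fy=4,interpolation=cv2.INTER_CUBIC)
E
(cat m.py v.py; cat <<'E'
cv2.imwrite('pics/w1.png',a)
np.save('top1.npy',gs['top'],allow_pickle=True);np.save('scene1.npy',gs['scene'],allow_pickle=True)
delta([451.5,312,160],-.095)
E
) > run.py; python3 run.py
```

```text
top (array([627.9,  45.2]), 26.1, array([627.4,  45. ,  78.6])) [  0.7 133.5]
top (array([ 630.1, -209.5]), 7.1, array([ 630.2, -209.5,   79.4])) [  19.5 -120.5]
fin 68 (array([447.1, 295.8,  92.8]), array([458.7, 335.3, 108. ]), array([453.1, 314.4, 101.2]))
roof/ledge 1530 ((514.4271850585938, 298.63189697265625), (117.93277740478516, 290.0350646972656), 85.21366882324219)
scene (array([628.8,  45.5]), 26.3, array([629.7,  46.3,  77.8])) [  1.5 133.9]
scene (array([ 611.5, -218.7]), 26.4, array([ 612.9, -217.8,   77.4])) [   1.6 -130.9]
fin 81 (array([445.6, 296.2,  92.2]), array([461. , 336.5, 104.7]), array([454.6, 316. ,  98.9]))
roof/ledge 1784 ((514.9390258789062, 297.4313049316406), (118.00603485107422, 290.302001953125), 84.96751403808594)
t 29.4 pos [ 500.3 -133.6  190.5] jaw deg -94.2 w 85.52592917205946 q7 -0.91
turn first (deg, tool) [-88.73   0.1   -0.25] then shift in new tool [  30.5  -90.8 -439. ] old tool [  28.6 -441.    81.1]
```

View pics/w1.png

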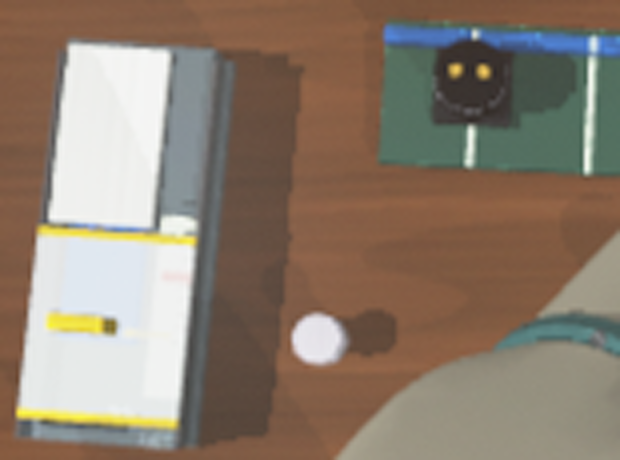

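```bash
cat >> h.py <<'E'
UN=[520.7,309.1,-.088]
def U(x,y):
    c,s=np.cos(UN[2]),np.sin(UN[2]); return np.array([UN[0]+c*x-s*y,UN[1]+s*x+c*y])
def inun(p):
    c,s=np.cos(UN[2]),np.sin(UN[2]); d=np.array(p[:2])-UN[:2]; return np.array([c*d[0]+s*d[1],-s*d[0]+c*d[1]]).round(1)
E
python3 - <<'E'
from h import *
delta([*U(-108,0),150],UN[2]+np.pi/2)
E
```

```text
t 29.4 pos [ 500.3 -133.6  190.5] jaw deg -94.2 w 85.52592917205946 q7 -0.91
turn first (deg, tool) [ 0.87 -0.1  -0.22] then shift in new tool [  40.5 -442.8  126.6] old tool [  38.5 -444.8  119.9]
```

Emit:
jog_arm --series '[[[-0.0,0,0],[0,-40,12],1],[[0,0,0],[0,-44,12],1],[[0,0,0],[0,-44,12],1],[[0,0,0],[0,-44,12],1],[[0,0,0],[0,-44,12],1],[[0,0,0],[0,-44,12],1],[[0,0,0],[0,-44,12],1],[[0,0,0],[0,-44,12],1]]'

```text
clock: 30.4
eef_pos: [426.9, 227.8, 189.9]
tool_rot: [-1.269, 1.57, 1.808]
force: [0.4, 0.5, 0.6]
width: 0.1
```

Emit:
jog_arm --series '[[[0.5,0,0],[0,-44,12],1],[[0,0,0],[0,-40,12],1],[[0,0,0],[0,0,0],1],[[0,0,0],[0,0,0],1]]'

```text
clock: 30.9
eef_pos: [409.0, 310.6, 189.8]
tool_rot: [0.151, 1.569, -3.065]
force: [-0.6, 0.4, -0.7]
width: -0.1
```

Run:
```python
from h import *
delta([*U(-105,0),103],UN[2]+np.pi/2)
```

```text
t 30.9 pos [409.  310.6 189.8] jaw deg -94.3 w -0.1138694624254029 q7 -1.74
turn first (deg, tool) [ 0.78  0.08 -0.01] then shift in new tool [86.8 -8.3 -6.4] old tool [86.8 -8.3 -6.7]
```

Emit:
jog_arm --series '[[[0.8,0,0],[0,-8.3,-6],1],[[0,0,0],[40,0,0],1],[[0,0,0],[30,0,0],1],[[0,0,0],[17,0,0],1],[[0,0,0],[0,0,-6],1],[[0,0,0],[0,0,-8],1],[[0,0,0],[0,0,0],1]]'

```text
clock: 31.78
eef_pos: [431.1, 317.3, 103.8]
tool_rot: [-1.906, 1.569, 1.146]
force: [-0.8, -0.7, 0.1]
width: -0.3
```

Run:
```python
from h import *
delta([*U(48,0),103],UN[2]+np.pi/2);s=read_state(); print(inun(s['eef_pos']),s['force'])
```

```text
t 31.77 pos [431.1 317.3 103.8] jaw deg -95.2 w -0.3116757237194103 q7 -1.64
turn first (deg, tool) [-0.11 -0.03  0.08] then shift in new tool [   0.8    0.2 -138. ] old tool [   0.9   -0.  -138. ]
[-90.    0.2] [-0.83042972 -0.66282895  0.13724726]
```

Now push the window open, about 130 mm in all.

Emit:
jog_arm --series '[[[0,0,0],[0,0,-6],1],[[0,0,0],[0,0,-12],1],[[0,0,0],[0,0,-20],1],[[0,0,0],[0,0,-20],1],[[0,0,0],[0,0,-20],1],[[0,0,0],[0,0,-20],1],[[0,0,0],[0,0,-15],1],[[0,0,0],[0,0,0],1]]'

```text
clock: 32.78
eef_pos: [543.4, 306.3, 102.5]
tool_rot: [1.147, 1.57, -2.084]
force: [-0.0, 0.0, -0.2]
width: 0.3
```

Emit:
jog_arm --series '[[[0,0,0],[0,0,-6],1],[[0,0,0],[0,0,-5],1],[[0,0,0],[0,0,-4],1],[[0,0,0],[0,0,-3],1],[[0,0,0],[0,0,0],1]]'

```text
clock: 33.4
eef_pos: [556.0, 305.7, 102.0]
tool_rot: [0.077, 1.56, 3.131]
force: [-9.7, 0.1, 5.8]
width: -0.2
```

Run:
```python
from h import *
s=read_state(); print(inun(s['eef_pos']),s['force'])
```

```text
[35.4 -0.3] [-9.67683374  0.07433107  5.79795172]
```

Emit:
jog_arm --series '[[[0,0,0],[0,0,8],1],[[0,0,0],[-30,0,20],1],[[0,0,0],[-40,15,35],1],[[0,0,0],[0,45,30],1],[[0,0,0],[0,45,10],1],[[0,0,0],[0,45,0],1],[[0,0,0],[0,45,0],1],[[0,0,0],[0,45,0],1]]'

```text
clock: 34.4
eef_pos: [436.7, 74.2, 173.1]
tool_rot: [2.822, 1.57, -0.409]
force: [0.7, -0.1, -0.1]
width: 0.3
```

Run:
```python
from h import *
exec(open('m.py').read().split('\n',1)[1])
a=cv2.resize(gs['top']['img'][160:260,168:238,::-1],None,fx=6,fy=6,interpolation=cv2.INTER_CUBIC)
b=cv2.resize(gs['scene']['img'][185:305,380:455,::-1],None,fx=5,fy=5,interpolation=cv2.INTER_CUBIC)
cv2.imwrite('pics/x1.png',np.hstack([a,b])); np.save('top2.npy',gs['top'],allow_pickle=True); np.save('scene2.npy',gs['scene'],allow_pickle=True)
```

```text
top (array([628.5,  44.5]), 25.9, array([627.7,  44.9,  78.4])) [  1.3 132.9]
top (array([ 610.9, -220. ]), 26.2, array([ 610.1, -219.3,   78.3])) [   1.1 -132.2]
fin 68 (array([566.2, 285.8,  93. ]), array([578.2, 324.4, 107.3]), array([572.3, 304. , 100. ]))
roof/ledge 728 ((514.5841674804688, 298.65338134765625), (117.7901382446289, 289.5428466796875), 85.03605651855469)
scene (array([628.3,  44.5]), 26.9, array([629.6,  46.4,  77.6])) [  1.1 132.9]
scene (array([ 610.6, -218.6]), 27.5, array([ 612.8, -218.2,   77.3])) [   0.7 -130.8]
fin 92 (array([564.6, 284.2,  92.7]), array([580.1, 324.5, 106. ]), array([572.6, 304. , 100.5]))
roof/ledge 700 ((513.2095336914062, 297.6241149902344), (117.92692565917969, 291.4100341796875), 84.95126342773438)
```

View pics/x1.png

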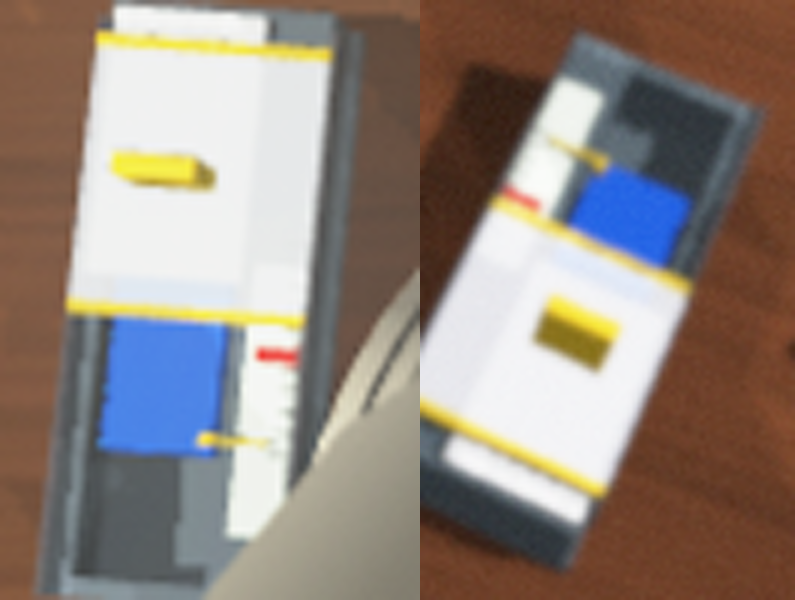

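```bash
sed -i 's/^UN=.*/UN=[510.3,309.5,-.0875]/' h.py
python3 - <<'E'
from h import *
f=lambda a,o,k:(np.array(a,float)+.5)/k-.5+o
t0=np.load('top0.npy',allow_pickle=True).item();g=np.load('top2.npy',allow_pickle=True).item();s=np.load('scene2.npy',allow_pickle=True).item()
print('roof edge',inun(onz(t0,f([(152,281)],[165,150],5),54)[0]))
for n,p,z in[('band',(277,355),50),('band lo',(277,363),50),('band hi',(277,347),50),('tip',(262,443),53),('base',(207,438),53),('blue',(155,453),44)]:
    print('top',n,inun(onz(g,f([p],[168,160],6),z)[0]))
for n,p,z in[('band',(102,198),50),('tip',(130,141),53),('base',(182,160),53),('blue',(225,174),44)]:
    print('sc',n,inun(onz(s,f([p],[380,185],5),z)[0]))
for n,G in(('t',g),('s',s)):
    P=cloud(G).reshape(-1,3); im=G['img'].reshape(-1,3).astype(int); c=P[:,:2]-UN[:2]; ux=c[:,0]*np.cos(UN[2])+c[:,1]*np.sin(UN[2]); uy=-c[:,0]*np.sin(UN[2])+c[:,1]*np.cos(UN[2])
    w=(abs(ux)<140)&(abs(uy)<80)
    red=w&(im[:,0]>150)&(im[:,1]<90)&(im[:,2]<90); blue=w&(im[:,2]>150)&(im[:,0]<90)
    yel=w&(im[:,0]>150)&(im[:,2]<110)&(im[:,1]>130)&(ux<-15)
    for k,m in(('red',red),('blue',blue),('yel',yel)): print(n,k,m.sum(),m.sum() and (ux[m].mean().round(1),np.percentile(ux[m],[2,98]).round(1),uy[m].mean().round(1),P[m,2].mean().round(1)))
delta([*U(-110,0),150],UN[2]+np.pi/2)
E
```

```text
roof edge [14.1  2.4]
top band [-18.9 -54.2]
top band lo [-22.7 -54.5]
top band hi [-15.1 -53.8]
top tip [-61.4 -52. ]
top base [-60.9 -25.7]
top blue [-69.6   0.7]
sc band [-21.2 -55.3]
sc tip [-61.7 -55.1]
sc base [-64.  -24.9]
sc blue [-73.2  -0.5]
t red 6 (np.float64(-19.9), array([-20.3, -19.4]), np.float64(-54.5), np.float64(54.1))
t blue 403 (np.float64(-38.2), array([-68.5,  -9. ]), np.float64(0.8), np.float64(44.0))
t yel 9 (np.float64(-60.9), array([-62.1, -58.8]), np.float64(-33.2), np.float64(53.5))
s red 0 0
s blue 288 (np.float64(-46.6), array([-93.3, -22.6]), np.float64(1.3), np.float64(42.8))
s yel 18 (np.float64(-54.5), array([-96.3, -16.6]), np.float64(-34.7), np.float64(45.5))
t 34.5 pos [436.4  70.4 173.5] jaw deg -95.6 w -0.19389272182865858 q7 -1.25
turn first (deg, tool) [-0.57 -0.04 -0.12] then shift in new tool [  23.5 -244.6   57.2] old tool [  23.  -244.1   59.7]
```

The window moved 120 mm and hit its stop. The roof edge shows it started about 10 mm open, so it is now fully open. The pointer has about 41 mm to go to the band centre.

Emit:
jog_arm --series '[[[-0.5,0,0],[0,-40,10],1],[[0,0,0],[0,-41,10],1],[[0,0,0],[0,-41,10],1],[[0,0,0],[0,-41,10],1],[[0,0,0],[0,-41,10],1],[[0,0,0],[0,-41,6],1],[[0,0,0],[20,0,0],1],[[0,0,0],[0,0,0],1]]'

```text
clock: 35.5
eef_pos: [399.2, 325.0, 151.9]
tool_rot: [0.42, 1.567, -2.801]
force: [-0.1, -0.9, 0.8]
width: -0.3
```

Run:
```python
from h import *
delta([*U(-105,0),46],UN[2]+np.pi/2)
```

```text
t 35.5 pos [399.2 325.  151.9] jaw deg -94.5 w -0.26649516293073927 q7 -1.72
turn first (deg, tool) [ 0.51  0.18 -0.08] then shift in new tool [105.9   5.7  -7. ] old tool [105.9   5.6  -7.3]
```

Emit:
jog_arm --series '[[[0.5,0.2,0],[0,5.7,-7],1],[[0,0,0],[35,0,0],1],[[0,0,0],[35,0,0],1],[[0,0,0],[20,0,0],1],[[0,0,0],[12,0,0],1],[[0,0,0],[4,0,0],1],[[0,0,0],[0,0,0],1]]'

```text
clock: 36.38
eef_pos: [407.3, 318.1, 47.3]
tool_rot: [-2.915, 1.569, 0.137]
force: [-0.4, -0.6, -0.6]
width: 0.2
```

Run:
```python
from h import *
s=read_state(); print(inun(s['eef_pos']),s['force'])
delta([*U(-80,0),46],UN[2]+np.pi/2)
```

```text
[-103.4   -0.5] [-0.44691251 -0.63379658 -0.61121615]
t 36.38 pos [407.3 318.1  47.3] jaw deg -95.1 w 0.16512551870532358 q7 -1.56
turn first (deg, tool) [-0.11 -0.12  0.03] then shift in new tool [  1.3  -0.5 -23.4] old tool [  1.3  -0.5 -23.4]
```

Emit:
jog_arm --series '[[[0,0,0],[0,0,-10],1],[[0,0,0],[0,0,-10],1],[[0,0,0],[0,0,-8],1],[[0,0,0],[0,0,-8],1],[[0,0,0],[0,0,-8],1],[[0,0,0],[0,0,-6],1],[[0,0,0],[0,0,-4],1],[[0,0,0],[0,0,0],1]]'

```text
clock: 37.38
eef_pos: [456.7, 313.9, 46.4]
tool_rot: [0.044, 1.563, 3.098]
force: [-7.7, -0.1, 4.0]
width: 0.3
```

```bash
cat > pt.py <<'E'
from h import *
s=read_state(); print(inun(s['eef_pos']),s['force'].round(1))
for n in('top','scene'):
    G=grab(n); P=cloud(G); im=G['img'].astype(int)
    c=P[...,:2]-UN[:2]; ux=c[...,0]*np.cos(UN[2])+c[...,1]*np.sin(UN[2]); uy=-c[...,0]*np.sin(UN[2])+c[...,1]*np.cos(UN[2])
    w=(ux<20)&(ux>-80)&(uy<-28)&(uy>-72)&(P[...,2]>40)&(P[...,2]<60)
    rg=im[...,0]-im[...,1]; red=w&(rg>60); yel=w&(im[...,0]-im[...,2]>40)&(rg<55)&(ux<-8)
    for k,m in(('red',red),('yel',yel)):
        q=(im[...,0]-im[...,2 if k=='yel' else 1])*m
        if m.sum(): print(n,k,m.sum(),'wmean ux',((ux*q).sum()/q.sum()).round(1),'uy',uy[m].min().round(0),uy[m].max().round(0),'range',ux[m].min().round(1),ux[m].max().round(1))
    np.save(n+'3.npy',G,allow_pickle=True)
E
python3 pt.py
```

```text
[-53.8  -0.3] [-7.7 -0.1  4. ]
top red 13 wmean ux nan uy -61.0 -46.0 range -22.2 -16.8
top yel 24 wmean ux nan uy -65.0 -30.0 range -38.4 -16.6
scene red 12 wmean ux nan uy -62.0 -46.0 range -23.3 -17.4
scene yel 49 wmean ux nan uy -70.0 -29.0 range -44.2 -8.3
```

```bash
sed -i 's/((ux\*q).sum()/(np.nansum(ux*q)/; s/(ux<-8)/(ux<-25)/' pt.py; python3 pt.py
```

```text
[-53.8  -0.3] [-7.3  1.3  4.7]
top red 13 wmean ux -19.1 uy -62.0 -46.0 range -22.5 -16.7
top yel 16 wmean ux -36.0 uy -54.0 -29.0 range -38.4 -34.2
scene red 13 wmean ux -20.0 uy -62.0 -46.0 range -24.3 -16.1
scene yel 22 wmean ux -36.3 uy -54.0 -29.0 range -45.2 -28.7
```

Emit:
jog_arm --series '[[[0,0,0],[0,0,-4],1],[[0,0,0],[0,0,-4],1],[[0,0,0],[0,0,-3],1],[[0,0,0],[0,0,0],1]]'

```text
clock: 38.08
eef_pos: [467.4, 312.9, 46.3]
tool_rot: [0.055, 1.563, 3.109]
force: [-7.8, 0.8, 3.6]
width: 0.2
```

```bash
sed -i 's/(ux<-25)/(ux<-21.5)/' pt.py; python3 pt.py
```

```text
[-43.1  -0.4] [-7.8  0.8  3.6]
top red 13 wmean ux -19.1 uy -62.0 -47.0 range -22.4 -16.6
top yel 16 wmean ux -24.6 uy -65.0 -29.0 range -27.0 -22.1
scene red 12 wmean ux -21.2 uy -62.0 -46.0 range -25.7 -16.9
scene yel 23 wmean ux -25.7 uy -63.0 -29.0 range -31.5 -22.1
```

Emit:
jog_arm --series '[[[0,0,0],[0,0,-2],1],[[0,0,0],[0,0,-2],1],[[0,0,0],[0,0,-1],1],[[0,0,0],[0,0,0],1]]'

```text
clock: 38.67
eef_pos: [472.1, 312.5, 46.3]
tool_rot: [0.054, 1.563, 3.109]
force: [-8.6, 1.0, 5.0]
width: -0.0
```

```bash
python3 pt.py
python3 - <<'E'
from h import *
a,b=[np.load(n+'3.npy',allow_pickle=True).item() for n in('top','scene')]
pa=proj(a,[[*U(-20,-50),51]])[0].astype(int);pb=proj(b,[[*U(-20,-50),51]])[0].astype(int);print(pa,pb)
cv2.imwrite('pics/y1.png',np.hstack([cv2.resize(g['img'][p[1]-18:p[1]+18,p[0]-18:p[0]+18,::-1],None,fx=11,fy=11,interpolation=cv2.INTER_CUBIC) for g,p in((a,pa),(b,pb))]))
E
```

```text
[-38.3  -0.4] [-8.6  1.   5. ]
top red 10 wmean ux -18.8 uy -61.0 -46.0 range -22.3 -16.7
top yel 5 wmean ux -22.7 uy -65.0 -46.0 range -23.0 -22.2
scene red 3 wmean ux -20.0 uy -61.0 -58.0 range -20.7 -19.4
scene yel 9 wmean ux -24.2 uy -63.0 -32.0 range -27.6 -21.5
[212 218] [401 225]
```

View pics/y1.png

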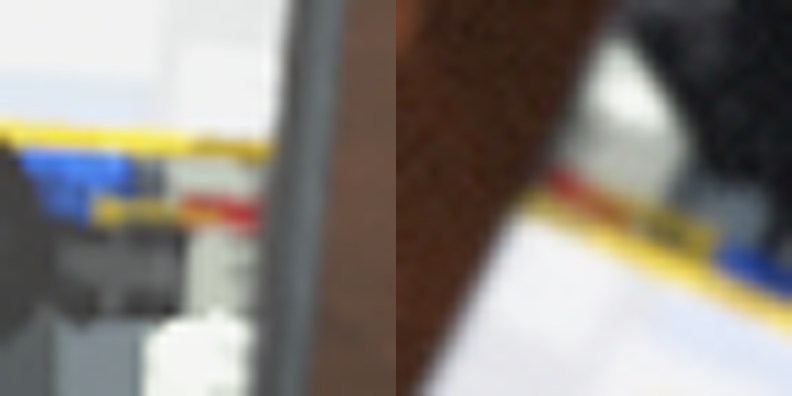

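The pointer tip (about 210,214) lies over the near half of the red band (190–255, centre row 211), about 1.3 mm short of centre. One more 1 mm nudge, then retreat.

Emit:
jog_arm --series '[[[0,0,0],[0,0,-1],1],[[0,0,0],[0,0,0],1]]'

```text
clock: 39.02
eef_pos: [473.1, 312.4, 46.3]
tool_rot: [0.051, 1.562, 3.105]
force: [-9.0, 0.8, 5.1]
width: 0.1
```

```bash
python3 pt.py
```

```text
[-37.4  -0.3] [-9.   0.8  5.1]
top red 9 wmean ux -19.6 uy -61.0 -47.0 range -22.3 -16.6
top yel 5 wmean ux -22.7 uy -66.0 -47.0 range -23.1 -22.3
scene red 3 wmean ux -19.4 uy -62.0 -58.0 range -21.2 -18.4
scene yel 12 wmean ux -24.2 uy -65.0 -32.0 range -26.9 -21.6
```

Emit:
jog_arm --series '[[[0,0,0],[0,0,10],1],[[0,0,0],[-15,0,10],1],[[0,0,0],[-45,0,5],1],[[0,0,0],[-50,0,0],1],[[0,0,0],[-30,0,0],1],[[0,0,0],[0,0,-40],1],[[0,0,0],[0,0,-45],1],[[0,0,0],[0,0,-45],1]]'

```text
clock: 40.12
eef_pos: [583.2, 302.6, 188.5]
tool_rot: [-2.924, 1.568, 0.129]
force: [0.2, -0.5, -0.4]
width: 0.1
```

Emit:
jog_arm --series '[[[0,0,0],[0,0,-20],1],[[0,0,0],[0,0,0],1],[[0,0,0],[0,0,0],1]]'

```text
clock: 40.5
eef_pos: [600.6, 301.0, 187.3]
tool_rot: [-2.812, 1.571, 0.24]
force: [-0.6, 0.4, -0.2]
width: 0.2
```

Run:
```python
from h import *
delta([*U(97,0),102],UN[2]+np.pi/2);print(inun(read_state()['eef_pos']))
```

```text
t 40.5 pos [600.6 301.  187.3] jaw deg -95.1 w 0.20325433237018148 q7 -1.68
turn first (deg, tool) [-0.07 -0.01  0.01] then shift in new tool [85.3 -0.5 -6.3] old tool [85.3 -0.5 -6.3]
[90.7 -0.5]
```

Emit:
jog_arm --series '[[[0,0,0],[0,0,-6],1],[[0,0,0],[30,0,0],1],[[0,0,0],[35,0,0],1],[[0,0,0],[20,0,0],1],[[0,0,0],[0,0,0],1],[[0,0,0],[0,0,8],1],[[0,0,0],[0,0,12],1],[[0,0,0],[0,0,20],1]]'

```text
clock: 41.5
eef_pos: [569.0, 303.7, 103.4]
tool_rot: [-2.947, 1.565, 0.105]
force: [2.0, -0.4, 0.5]
width: 0.1
```

Emit:
jog_arm --series '[[[0,0,0],[0,0,20],1],[[0,0,0],[0,0,20],1],[[0,0,0],[0,0,20],1],[[0,0,0],[0,0,20],1],[[0,0,0],[0,0,15],1],[[0,0,0],[0,0,8],1],[[0,0,0],[0,0,0],1]]'

```text
clock: 42.38
eef_pos: [464.5, 313.4, 101.9]
tool_rot: [-1.686, 1.57, 1.367]
force: [1.0, -0.0, 0.4]
width: -0.1
```

Run:
```python
from h import *
s=read_state();print(inun(s['eef_pos']),s['force'])
```

```text
[-46.   -0.1] [ 0.95223513 -0.03064838  0.40382718]
```

Emit:
jog_arm --series '[[[0,0,0],[0,0,3],1],[[0,0,0],[0,0,2],1],[[0,0,0],[0,0,1],1],[[0,0,0],[0,0,0],1]]'

```text
clock: 42.88
eef_pos: [460.0, 313.5, 101.8]
tool_rot: [-3.126, 1.569, -0.073]
force: [2.3, 0.6, -0.0]
width: -0.2
```

Emit:
jog_arm --series '[[[0,0,0],[0,0,1.5],1],[[0,0,0],[0,0,1],1],[[0,0,0],[0,0,0],1]]'

```text
clock: 43.25
eef_pos: [459.8, 313.4, 101.9]
tool_rot: [-3.114, 1.564, -0.063]
force: [7.7, 0.3, -5.7]
width: -0.1
```

Run:
```python
from h import *
s=read_state();print(inun(s['eef_pos']),s['force'])
```

```text
[-50.6  -0.5] [ 7.71819665  0.27234105 -5.71838258]
```

The window is at its shut stop: 7.7 N, and the contact position is as predicted. Retreating for the final check.

Emit:
jog_arm --series '[[[0,0,0],[0,0,-10],1],[[0,0,0],[-30,0,-2],1],[[0,0,0],[-50,0,0],1],[[0,0,0],[-20,30,5],1],[[0,0,0],[0,50,5],1],[[0,0,0],[0,50,5],1],[[0,0,0],[0,50,5],1],[[0,0,0],[0,50,5],1]]'

```text
clock: 44.25
eef_pos: [422.1, 84.3, 201.8]
tool_rot: [-0.102, 1.57, 2.951]
force: [0.5, 0.4, 0.7]
width: -0.2
```

Emit:
jog_arm --series '[[[0,0,0],[-5,50,5],1],[[0,0,0],[-5,50,5],1],[[0,0,0],[0,50,5],1],[[0,0,0],[0,40,0],1],[[0,0,0],[0,0,0],1]]'

```text
clock: 44.88
eef_pos: [390.6, -104.9, 212.1]
tool_rot: [2.712, 1.57, -0.525]
force: [0.2, 0.7, -0.1]
width: 0.3
```

Run:
```python
exec(open('m.py').read())
f=[inun((F_)) for F_ in []]
for n,g in gs.items():
    P=cloud(g).reshape(-1,3); near=(np.abs(P[:,0]-500)<180)&(np.abs(P[:,1]-300)<90); F=P[near&(P[:,2]>92)&(P[:,2]<108)]; print(n,'fin unit',inun(F.mean(0)))
a=cv2.resize(gs['top']['img'][150:265,170:325,::-1],None,fx=4,fy=4,interpolation=cv2.INTER_CUBIC)
b=cv2.resize(gs['scene']['img'][140:280,190:450,::-1],None,fx=2.9,fy=2.9,interpolation=cv2.INTER_CUBIC)
im=np.zeros((600,800,3),np.uint8); im[:a.shape[0]//2,:a.shape[1]//2]=0
a2=cv2.resize(gs['top']['img'][150:265,168:428,::-1],None,fx=3,fy=3,interpolation=cv2.INTER_CUBIC)[:345]
b2=cv2.resize(gs['scene']['img'][165:285,190:450,::-1],None,fx=2.1,fy=2.1,interpolation=cv2.INTER_CUBIC)[:255]
im[:a2.shape[0],:a2.shape[1]]=a2; im[345:345+b2.shape[0],:b2.shape[1]]=b2
c=proj(gs['top'],[[*U(-20,-50),51]])[0].astype(int); z=cv2.resize(gs['top']['img'][c[1]-14:c[1]+14,c[0]-14:c[0]+14,::-1],None,fx=8.5,fy=8.5,interpolation=cv2.INTER_CUBIC); im[350:350+z.shape[0],560:560+z.shape[1]]=z
cv2.imwrite('pics/z1.png',im)
```

```text
top (array([627.9,  44.7]), 25.8, array([627.5,  44.9,  78.4])) [  0.7 133. ]
top (array([ 610.7, -219.7]), 25.8, array([ 610.3, -219.4,   78.2])) [   0.8 -131.9]
fin 67 (array([436.3, 296.9,  92.9]), array([450.6, 335.2, 106.8]), array([443.1, 315. , 100.4]))
roof/ledge 1546 ((514.2996826171875, 298.94110107421875), (118.28860473632812, 289.66741943359375), 84.78095245361328)
scene (array([628.4,  45.4]), 26.1, array([629.5,  46.3,  77.7])) [  1.1 133.8]
scene (array([ 611.5, -218.2]), 27.3, array([ 612.9, -217.8,   77.5])) [   1.5 -130.4]
fin 78 (array([436.2, 297.2,  92.6]), array([452.3, 336.9, 104.2]), array([444.8, 317.1,  99.3]))
roof/ledge 1784 ((515.511962890625, 298.0972900390625), (118.03227996826172, 288.45367431640625), 84.75042724609375)
top fin unit [-67.5  -0.4]
scene fin unit [-65.9   1.9]
```

View pics/z1.png

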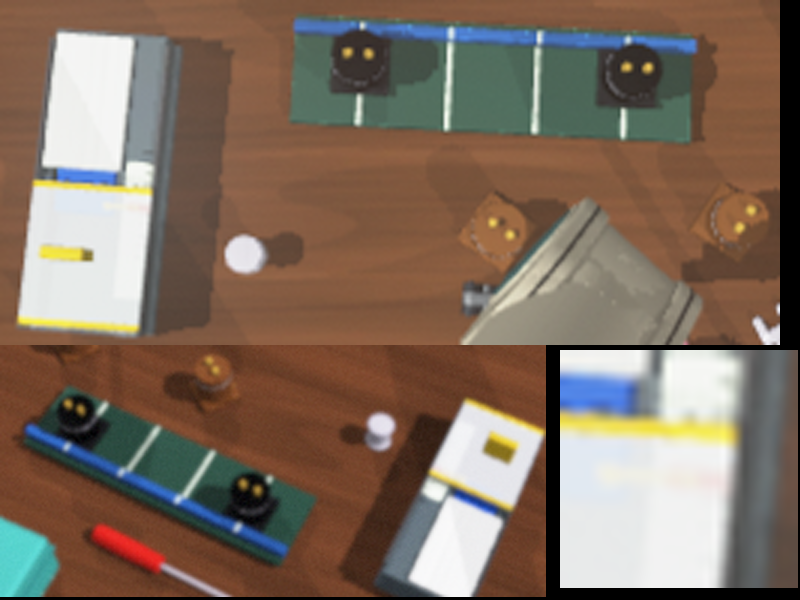

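The final picture shows both gauges against the fence on their own lines, (360,60) and (630,75). The window is at its shut stop, and the pointer runs into the red band at about (690,478).

```bash
python3 -c "
from cell import *
print(finish_job())"
```

```text
the job is handed in; nothing more can be done
None
```

The job is done and handed in, at about 45 s on the robot's clock.

**Gauges:** Only two black gauges were there. I stood them on white lines 1 and 4, and pressed each against the fence until it stalled at 6–7 N. The gauge on line 4 was knocked about 18 mm along the fence partway through. I slid it back and pressed it home again.

**Trim unit:** I pushed the window to its open stop. I then nudged the slide in small steps until its pointer stood inside the red band, and pushed the window back to its shut stop. The window had started about 10 mm open.

**Last checks:**
- **Gauge positions:** The depth images put both gauges hard at the fence and within about 1–1.5 mm of their lines. The two cameras disagree by about 1 mm.
- **Pointer:** Measured before the window was shut, it was about 0.5 mm from the band's centre, and the band is 8 mm wide. The final view through the shut window still shows it in line with the band.
- **Window:** The top camera reads the fin at -67.5 mm, which is fully shut. The scene camera reads -65.9 mm, within its error, and I felt the stop at 7.7 N.
- **Other things:** I did not touch the look-alikes or the other things on the bench. The arm was clear of everything at hand-in.

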